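Set up the grinding station that the selector points to

TASK

The selector lever at the back of the bench leans towards the side, left or right, where the next class will grind; look, but do not move it. First lift the quench pot off its stand by its handle and set it down upright, not dropped, wholly on the drip mat of that side; then load every bit carrier on the bench into that side's rack, one to a bay, with its notch over the bay's corner block so that it sits fully home; last, press the ready button right down. Do not tip the pot or knock over the bottle or the jar.

Things in the scene. Friction and masses are not known exactly. Their poses are not given: they have to be found in the camera images.
- carrier0_mid (a point): bit carrier (2 or 3 are there, all alike, standing): 60 x 60 x 24 mm aluminium foot, a 20 x 20 mm notch cut through its +x +y corner; black upright fin in the middle, 16 mm thick along x, 44 mm wide along y, top 110 mm above the underside; 10 mm drill bits at the other corners, up to 65 mm high. 0.4 kg. Point on its centre line 55 mm above the underside; z up, x and y square to the foot
- carrier0_fin (a point): the middle of that carrier's fin where it is best gripped, 95 mm above its underside, above the drill bits; same axes (the fin is 16 mm thick along x)
- carrier1_mid (a point): another such carrier, same point and axes
- carrier1_fin (a point): the middle of that carrier's fin where it is best gripped, 95 mm above its underside, above the drill bits; same axes (the fin is 16 mm thick along x)
- carrier2_mid (a point): another such carrier, same point and axes
- carrier2_fin (a point): the middle of that carrier's fin where it is best gripped, 95 mm above its underside, above the drill bits; same axes (the fin is 16 mm thick along x)
- rack_l_bay0 (a point): bay 0 of the left rack (dark steel, fixed; left is +y): 64 x 64 mm pocket, 16 mm deep, a 17 x 17 mm bright block as high as its walls filling its +x +y corner: a carrier goes down only with its notch over it, axes along the bay's. Three bays in a row along y, 76 mm apart, 12 mm walls. Point: centre of the pocket's floor, 6 mm above the bench
- rack_l_bay1 (a point): bay 1 of the left rack: same description, point at the centre of the pocket's floor
- rack_l_bay2 (a point): bay 2 of the left rack: same description, point at the centre of the pocket's floor
- mat_l_top (a point): left drip mat: a round black rubber mat, 140 mm across and 4 mm thick, fixed in front of the left rack; point at the centre of its top
- rack_r_bay0 (a point): bay 0 of the right rack (dark steel, fixed; left is +y): 64 x 64 mm pocket, 16 mm deep, a 17 x 17 mm bright block as high as its walls filling its +x +y corner: a carrier goes down only with its notch over it, axes along the bay's. Three bays in a row along y, 76 mm apart, 12 mm walls. Point: centre of the pocket's floor, 6 mm above the bench
- rack_r_bay1 (a point): bay 1 of the right rack: same description, point at the centre of the pocket's floor
- rack_r_bay2 (a point): bay 2 of the right rack: same description, point at the centre of the pocket's floor
- mat_r_top (a point): right drip mat: a round black rubber mat, 140 mm across and 4 mm thick, fixed in front of the right rack; point at the centre of its top
- pot_grip (a point): lidded steel quench pot (90 mm across, 98 mm high, lid 94 mm across, 0.5 kg) with a rigid handle over its lid: two uprights 76 mm apart and a 12 mm round cross bar between them. Point: middle of the cross bar, 146 mm above the pot's underside, 48 mm above the lid; the bar runs along x; z up
- pot_mid (a point): the pot's body, on its centre line 49 mm above its underside; same axes
- stand_top (a point): the three-legged round stand the pot stands on at the start: a 120 mm disc whose top is 60 mm above the bench, fixed; point at the centre of its top
- selector (a joint): the selector lever on its own small box at the back of the bench: swings left and right, 0 = leaning fully left (+y), 0.8 = upright, 1.6 = leaning fully right (-y). It stays where it is; not to be moved
- selector_half (a point): a point half-way along the selector lever, 60 mm from its hinge, which is 22 mm above the bench; the lever is 120 mm long with a black ball at its end
- button (a joint): the ready button's travel: 0 = out, 0.008 m = fully in; springs back; takes 5 N
- button_top (a point): centre of the top of the ready button: a 40 mm round grey push button on a grey box (60 x 110 mm, 90 mm high) fixed at the middle of the bench; it is pressed straight down
- oil_bottle_mid (a point): a bystander: grey oil bottle, 60 mm across, 160 mm high, standing; point half-way up
- bolt_jar_mid (a point): a bystander: glass jar, 68 mm across, 100 mm high, standing; point half-way up

How it is judged (in metres and radians):
On the way, in this order (a step that is already met when the one before it is completed fails the run):
1. the pot stands released on the drip mat of the side the selector leans to (((value of joint selector below 0.92 rad and horizontal distance between pot_mid and mat_l_top below 0.03 m and z of pot_mid in the frame of mat_l_top below 0.055 m and angle between pot_mid's own z axis and vertical below 0.1 rad and contact force between pot and the fingers below 0.1 N and linear speed of pot below 0.03 m/s) or (value of joint selector above 0.68 rad and horizontal distance between pot_mid and mat_r_top below 0.03 m and z of pot_mid in the frame of mat_r_top below 0.055 m and angle between pot_mid's own z axis and vertical below 0.1 rad and contact force between pot and the fingers below 0.1 N and linear speed of pot below 0.03 m/s))), for 0.2 s.
2. every carrier present sits fully home, released, in a bay of that side's rack (((value of joint selector below 0.92 rad and horizontal distance between pot_mid and mat_l_top below 0.03 m and z of pot_mid in the frame of mat_l_top below 0.055 m and angle between pot_mid's own z axis and vertical below 0.1 rad and contact force between each of pot, carrier0, carrier1, carrier2 and the fingers below 0.1 N and linear speed of each of pot, carrier0, carrier1, carrier2 below 0.03 m/s and ((horizontal distance between carrier0_mid and rack_l_bay0 below 0.008 m and z of carrier0_mid in the frame of rack_l_bay0 below 0.06 m) or (horizontal distance between carrier0_mid and rack_l_bay1 below 0.008 m and z of carrier0_mid in the frame of rack_l_bay1 below 0.06 m) or (horizontal distance between carrier0_mid and rack_l_bay2 below 0.008 m and z of carrier0_mid in the frame of rack_l_bay2 below 0.06 m)) and angle between each of carrier0_mid, carrier1_mid, carrier2_mid's own z axis and vertical below 0.08 rad and ((horizontal distance between carrier1_mid and rack_l_bay0 below 0.008 m and z of carrier1_mid in the frame of rack_l_bay0 below 0.06 m) or (horizontal distance between carrier1_mid and rack_l_bay1 below 0.008 m and z of carrier1_mid in the frame of rack_l_bay1 below 0.06 m) or (horizontal distance between carrier1_mid and rack_l_bay2 below 0.008 m and z of carrier1_mid in the frame of rack_l_bay2 below 0.06 m)) and ((horizontal distance between carrier2_mid and rack_l_bay0 below 0.008 m and z of carrier2_mid in the frame of rack_l_bay0 below 0.06 m) or (horizontal distance between carrier2_mid and rack_l_bay1 below 0.008 m and z of carrier2_mid in the frame of rack_l_bay1 below 0.06 m) or (horizontal distance between carrier2_mid and rack_l_bay2 below 0.008 m and z of carrier2_mid in the frame of rack_l_bay2 below 0.06 m))) or (value of joint selector above 0.68 rad and horizontal distance between pot_mid and mat_r_top below 0.03 m and z of pot_mid in the frame of mat_r_top below 0.055 m and angle between pot_mid's own z axis and vertical below 0.1 rad and contact force between each of pot, carrier0, carrier1, carrier2 and the fingers below 0.1 N and linear speed of each of pot, carrier0, carrier1, carrier2 below 0.03 m/s and ((horizontal distance between carrier0_mid and rack_r_bay0 below 0.008 m and z of carrier0_mid in the frame of rack_r_bay0 below 0.06 m) or (horizontal distance between carrier0_mid and rack_r_bay1 below 0.008 m and z of carrier0_mid in the frame of rack_r_bay1 below 0.06 m) or (horizontal distance between carrier0_mid and rack_r_bay2 below 0.008 m and z of carrier0_mid in the frame of rack_r_bay2 below 0.06 m)) and angle between each of carrier0_mid, carrier1_mid, carrier2_mid's own z axis and vertical below 0.08 rad and ((horizontal distance between carrier1_mid and rack_r_bay0 below 0.008 m and z of carrier1_mid in the frame of rack_r_bay0 below 0.06 m) or (horizontal distance between carrier1_mid and rack_r_bay1 below 0.008 m and z of carrier1_mid in the frame of rack_r_bay1 below 0.06 m) or (horizontal distance between carrier1_mid and rack_r_bay2 below 0.008 m and z of carrier1_mid in the frame of rack_r_bay2 below 0.06 m)) and ((horizontal distance between carrier2_mid and rack_r_bay0 below 0.008 m and z of carrier2_mid in the frame of rack_r_bay0 below 0.06 m) or (horizontal distance between carrier2_mid and rack_r_bay1 below 0.008 m and z of carrier2_mid in the frame of rack_r_bay1 below 0.06 m) or (horizontal distance between carrier2_mid and rack_r_bay2 below 0.008 m and z of carrier2_mid in the frame of rack_r_bay2 below 0.06 m))))), for 0.2 s.
3. the ready button is pressed down (value of joint button above 0.006 m), for 0.05 s.
At the end, for the whole second after the job is handed in: Pot upright, released, within 30 mm of the centre of the mat on the side the selector leans to; every carrier released in a bay of that side's rack, within 8 mm of its centre and 5 mm of its floor; button pressed 6 mm after that, then let go. Selector within 0.12 rad of upright: either side (((value of joint selector below 0.92 rad and horizontal distance between pot_mid and mat_l_top below 0.03 m and z of pot_mid in the frame of mat_l_top below 0.055 m and angle between pot_mid's own z axis and vertical below 0.1 rad and contact force between each of pot, carrier0, carrier1, carrier2 and the fingers below 0.1 N and linear speed of each of pot, carrier0, carrier1, carrier2 below 0.03 m/s and ((horizontal distance between carrier0_mid and rack_l_bay0 below 0.008 m and z of carrier0_mid in the frame of rack_l_bay0 below 0.06 m) or (horizontal distance between carrier0_mid and rack_l_bay1 below 0.008 m and z of carrier0_mid in the frame of rack_l_bay1 below 0.06 m) or (horizontal distance between carrier0_mid and rack_l_bay2 below 0.008 m and z of carrier0_mid in the frame of rack_l_bay2 below 0.06 m)) and angle between each of carrier0_mid, carrier1_mid, carrier2_mid's own z axis and vertical below 0.08 rad and ((horizontal distance between carrier1_mid and rack_l_bay0 below 0.008 m and z of carrier1_mid in the frame of rack_l_bay0 below 0.06 m) or (horizontal distance between carrier1_mid and rack_l_bay1 below 0.008 m and z of carrier1_mid in the frame of rack_l_bay1 below 0.06 m) or (horizontal distance between carrier1_mid and rack_l_bay2 below 0.008 m and z of carrier1_mid in the frame of rack_l_bay2 below 0.06 m)) and ((horizontal distance between carrier2_mid and rack_l_bay0 below 0.008 m and z of carrier2_mid in the frame of rack_l_bay0 below 0.06 m) or (horizontal distance between carrier2_mid and rack_l_bay1 below 0.008 m and z of carrier2_mid in the frame of rack_l_bay1 below 0.06 m) or (horizontal distance between carrier2_mid and rack_l_bay2 below 0.008 m and z of carrier2_mid in the frame of rack_l_bay2 below 0.06 m))) or (value of joint selector above 0.68 rad and horizontal distance between pot_mid and mat_r_top below 0.03 m and z of pot_mid in the frame of mat_r_top below 0.055 m and angle between pot_mid's own z axis and vertical below 0.1 rad and contact force between each of pot, carrier0, carrier1, carrier2 and the fingers below 0.1 N and linear speed of each of pot, carrier0, carrier1, carrier2 below 0.03 m/s and ((horizontal distance between carrier0_mid and rack_r_bay0 below 0.008 m and z of carrier0_mid in the frame of rack_r_bay0 below 0.06 m) or (horizontal distance between carrier0_mid and rack_r_bay1 below 0.008 m and z of carrier0_mid in the frame of rack_r_bay1 below 0.06 m) or (horizontal distance between carrier0_mid and rack_r_bay2 below 0.008 m and z of carrier0_mid in the frame of rack_r_bay2 below 0.06 m)) and angle between each of carrier0_mid, carrier1_mid, carrier2_mid's own z axis and vertical below 0.08 rad and ((horizontal distance between carrier1_mid and rack_r_bay0 below 0.008 m and z of carrier1_mid in the frame of rack_r_bay0 below 0.06 m) or (horizontal distance between carrier1_mid and rack_r_bay1 below 0.008 m and z of carrier1_mid in the frame of rack_r_bay1 below 0.06 m) or (horizontal distance between carrier1_mid and rack_r_bay2 below 0.008 m and z of carrier1_mid in the frame of rack_r_bay2 below 0.06 m)) and ((horizontal distance between carrier2_mid and rack_r_bay0 below 0.008 m and z of carrier2_mid in the frame of rack_r_bay0 below 0.06 m) or (horizontal distance between carrier2_mid and rack_r_bay1 below 0.008 m and z of carrier2_mid in the frame of rack_r_bay1 below 0.06 m) or (horizontal distance between carrier2_mid and rack_r_bay2 below 0.008 m and z of carrier2_mid in the frame of rack_r_bay2 below 0.06 m)))) and value of joint button below 0.003 m); the robot touches nothing.
It fails at once if the selector lever is moved (its middle by more than 10 mm) (distance of selector_half from where it was at the start of the episode above 0.01 m).
It fails at once if the pot is tipped by more than 0.7 rad (angle between pot_mid's own z axis and vertical above 0.7 rad).
It fails at once if the pot is dropped: falls faster than 0.6 m/s while not held (contact force between pot and the fingers below 0.1 N and linear speed of pot above 0.6 m/s).
It fails at once if the bottle or the jar is knocked over (angle between any of oil_bottle_mid, bolt_jar_mid's own z axis and vertical above 0.8 rad).
Of carrier0, carrier1, carrier2 only 2 to 3 are there at a start; the rules pass over those that are not, and their reading is None.
At some moment in a run one of carrier0, carrier1, carrier2 may be knocked a few centimetres aside while the robot is not near it.
It also fails if it takes over 210 s, if anything falls off the work surface, if the arm or the gripper's body presses on something with over 40 N, if the wrist force passes 120 N, or if a joint passes its speed limit or range.

ROBOT

A 6-joint arm with a two-finger parallel gripper is mounted at the origin on the work surface. World frame = base frame: x ahead of the robot, y to its left, z up, the work surface at z = 0. Lengths are in mm, angles in degrees, forces in N, time in s.
With the tool pointing down it reaches from about 300 to 850 mm from the base axis. Payload 4.2 kg.
Tool frame: the origin (TCP) lies between the finger pads; the fingertips stand 11 mm ahead of it and the grasp point (between the pads) lies 8 mm behind it (env.tips_ahead is the distance from the TCP to the fingertips, in mm); z points along the fingers, y is the line along which they close (so a half turn about z gives the same grasp; the last joint's range is limited). The gripper opens to 91 mm and grips with 3 to 60 N. Pads are 32 mm wide; open, the fingers measure 118 mm over their backs; the gripper's body (76 mm by 178 mm) begins 60 mm behind the grasp point.
Start: joints at [68.984, 18.312, 89.639, -0, 72.044, -1.146], TCP at [195.44, 540.784, 200.776] pointing down, gripper open.
Joint ranges: [-177.97, 177.97], [-48.28, 115.42], [12.27, 149.76], [-77.06, 257.06], [2.81, 150.46], [-146.56, 146.56]. Speed limits (degrees/s): [147.25, 147.25, 180, 180, 180, 180].

INTERFACE

Orientations are given as [roll, pitch, yaw] about the fixed x, y, z axes, in that order (R = Rz(yaw) Ry(pitch) Rx(roll)).
In Python, from workcell import env, cams gives the robot as it stands.
- The arm moves only by the tool step_arm, never from a script. Its arguments are lists of equal length, an entry for each row: "linear": the shift along the tool's x, y, z in units of 30 cm (1.0 is 30 cm), a list of three; "turn": the turn about the tool's z in units of 360 degrees (1.0 is 360 degrees). In form: {"linear": [[tx, ty, tz], ...], "turn": [turn, ...]}. A call has 1 to 20 rows; each row is the pose to reach, as a shift and turn from the pose commanded when the call began, along the tool's axes at that moment, turning the shorter way round; what a row does not reach only later rows make up. A row lasts 1/8 s, in which the tool goes at most 62.5 mm and 10.7 degrees, less where a joint would pass 70% of its speed; a pose out of reach is approached as far as the arm can. A call with a number of a shift or a turn outside -1 to 1 is refused whole. A call with a gripper value outside its range is refused whole. "fingers" is the closure, from -1 (fully open) to 1 (shut), so that 0 is half open, set as the call begins (left out, the last holds). The fingers move at their own pace and stop on an object; "force" is the grip in N (left out, the last holds). Time passes only in rows, so rows that repeat a pose let the fingers close. It gives the time, the measured TCP pose, the force, the opening and the grip force at its end, in the units of the state.
- env.state(): the state, without advancing time (a new reading comes with each control period).
- cams.grab_frame(name): name is "scene" or "top" or "wrist"; returns a dict with "color" (420x560x3 uint8, blue, green, red), "fx", "fy", "cx", "cy" (pixels), "dist" ([k1, k2, p1, p2, k3] as OpenCV has them; the pictures are not rectified), "extrinsics" (4x4, takes a point from camera to world coordinates); the wrist camera has in their place "tool_from_camera" (4x4, takes a point from camera to tool coordinates, whose origin is the TCP and whose axes are the flange's). Camera axes: x right, y down, z forward; pixel columns grow to the right and rows downward; lengths in mm; the calibration is good to about 2 mm. A picture is of the moment at which its call begins: read the wrist's pose just before it. There is no depth.
- env.job_done(): hands the job in; it is judged then, once.
The state is a dict: "time_s": time; "qpos": joint angles; "qvel": joint speeds; "effort": joint torques, N m; "ee_pos": TCP position; "ee_rot": TCP orientation; "force": force on the tool from outside, world axes, zero at the start; "torque": the same for the moment, N m; "gripper_width": finger opening in mm; "gripper_force": force on a finger pad.
Only numpy, scipy, OpenCV 4.12 (cv2) and the standard library are available. Lean on these libraries where they do the work, as an engineer would, in place of code of your own. Each camera call takes 0.05 s, during which the arm holds its last target. There are 200 camera calls.

## Working session

There is one attempt and no reset: what is moved stays moved. The work goes in short steps, Python scripts to look and compute and a tool call to move; the robot and the scene stay as the last step left them, time stands still between calls to the robot, and variables do not carry over. Pictures are saved under pics/ and viewed, at most 14 in all, crops included, and the job is handed in when it is done.

Besides the shell and the picture viewer there is one more tool, called after "Call:" as a command line: name --pt "numbers of a row" for each row, then --argument value for the rest. step_arm: Moves the arm, as the interface text tells. Its arguments: {"type":"object","properties":{"linear":{"type":"array"},"turn":{"type":"array"},"fingers":{"type":"number"},"force":{"type":"number"}},"required":["linear","turn"]}

```bash
mkdir -p pics; ls; cat > h.py <<'E'
import numpy as np, cv2
from workcell import env, cams
from scipy.spatial.transform import Rotation as Ro
def grab(n):
    s=env.state(); f=cams.grab_frame(n)
    K=np.array([[f['fx'],0,f['cx']],[0,f['fy'],f['cy']],[0,0,1.]]); D=np.array(f['dist'],float)
    if n=='wrist':
        T=np.eye(4); T[:3,:3]=Ro.from_euler('xyz',s['ee_rot'],degrees=True).as_matrix(); T[:3,3]=s['ee_pos']
        E=T@np.array(f['tool_from_camera'])
    else: E=np.array(f['extrinsics'])
    return f['color'],K,D,E
def ray(px,K,D,E):
    u=cv2.undistortPoints(np.array(px,float).reshape(-1,1,2),K,D).reshape(-1,2)
    return E[:3,3],np.c_[u,np.ones(len(u))]@E[:3,:3].T
def onz(px,z,K,D,E):
    o,d=ray(px,K,D,E); return o+d*((z-o[2])/d[:,2:3])
def proj(P,K,D,E):
    W=np.linalg.inv(E); return cv2.projectPoints(np.array(P,float).reshape(-1,3),cv2.Rodrigues(W[:3,:3])[0],W[:3,3],K,D)[0].reshape(-1,2)
def tool(P,yaw=None):
    "shift to world point P (and yaw) in move units"
    s=env.state(); R=Ro.from_euler('xyz',s['ee_rot'],degrees=True).as_matrix()
    return np.round(R.T@(np.array(P)-s['ee_pos'])/300,4)
E
python3 - <<'E'
from h import *
s=env.state(); print(s)
for n in('scene','top','wrist'):
    f=grab(n); cv2.imwrite(f'pics/{n}0.png',f[0]); print(n,f[1].round(1).tolist(),f[2],f[3].round(3).tolist())
E
```

```text
pics
{'time_s': 0.0, 'qpos': array([ 6.89835669e+01,  1.83516444e+01,  8.97065698e+01, -3.94888106e-05,
        7.20443260e+01, -1.14663311e+00]), 'qvel': array([ 0.01011489,  0.00600687, -0.03331016, -0.06964688,  0.0123509 ,
        0.08572216]), 'effort': array([-4.43213594e-04, -4.12456870e+01, -2.31971008e+01,  7.28218001e-02,
        4.58362768e-02, -1.51452000e-04]), 'ee_pos': array([195.24785749, 540.26767489, 199.91916851]), 'ee_rot': array([-1.79897480e+02, -2.01441369e-03,  1.60130210e+02]), 'force': array([-1.07826219,  0.40148146, -0.1117088 ]), 'torque': array([-0.01361921, -0.02202737,  0.04521712]), 'gripper_force': 0.0, 'gripper_width': 91.14829030530966}
scene [[407.1, 0.0, 286.9], [0.0, 407.1, 213.7], [0.0, 0.0, 1.0]] [-0.04794574  0.          0.          0.          0.        ] [[-0.822, 0.428, -0.375, 1120.639], [0.569, 0.627, -0.532, 766.307], [0.007, -0.651, -0.759, 1244.758], [0.0, 0.0, 0.0, 1.0]]
top [[420.3, 0.0, 275.8], [0.0, 420.3, 205.5], [0.0, 0.0, 1.0]] [-0.10058229  0.          0.          0.          0.        ] [[-0.013, -0.988, 0.155, 395.743], [-1.0, 0.017, 0.024, -17.093], [-0.026, -0.154, -0.988, 1264.393], [0.0, 0.0, 0.0, 1.0]]
wrist [[331.3, 0.0, 279.4], [0.0, 331.3, 207.2], [0.0, 0.0, 1.0]] [-0.02578107  0.          0.          0.          0.        ] [[0.341, 0.906, 0.251, 124.471], [0.94, -0.328, -0.093, 567.014], [-0.002, 0.268, -0.963, 384.816], [0.0, 0.0, 0.0, 1.0]]
```

View pics/scene0.png

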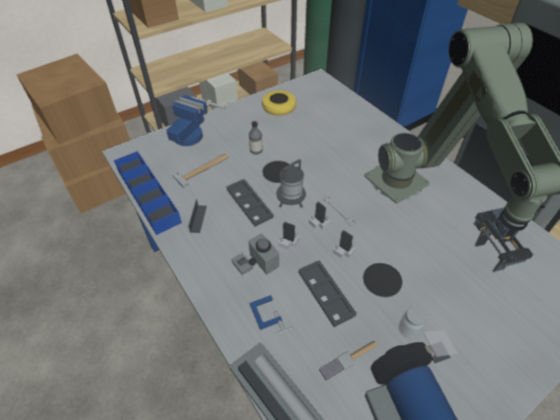

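View pics/top0.png

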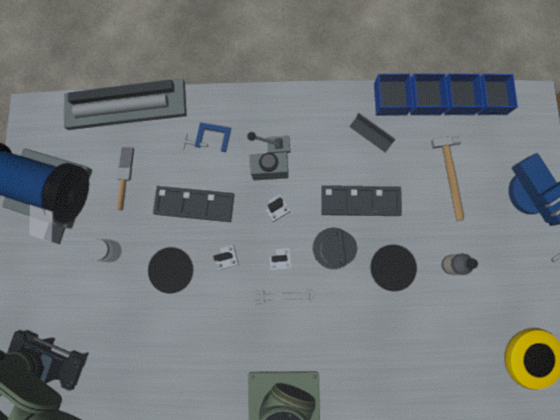

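The selector's ball (252,136) lies left of its box (278,143), so the side is left (+y). The carriers are at (277,207), (224,258) and (281,259). The pot is at (334,248), the left rack at (194,204) and the left mat at (170,270).

```bash
python3 - <<'E'
from h import *
im,K,D,E=grab('top')
c=im[170:300,140:370]; cv2.imwrite('pics/topc.png',cv2.resize(c,None,fx=3.4,fy=3.4,interpolation=cv2.INTER_CUBIC))
for n,p,z in [('mat',(170,270),4),('rack',(194,204),22),('c',(277,207),60),('c',(224,258),60),('c',(281,259),60),('pot',(334,248),158),('btn',(268,161),98),('jar',(105,250),80),('bottle',(460,265),100),('ball',(252,136),105),('box',(278,143),20)]:
    print(n,onz(p,z,K,D,E).round()[0])
E
```

```text
mat [402. 335.   4.]
rack [599. 260.  22.]
c [580.   9.  60.]
c [435. 162.  60.]
c [430.  -1.  60.]
pot [ 454. -142.  158.]
btn [708.  32.  98.]
jar [460. 507.  80.]
bottle [ 402. -498.  100.]
ball [781.  77. 105.]
box [785.   4.  20.]
```

View pics/topc.png

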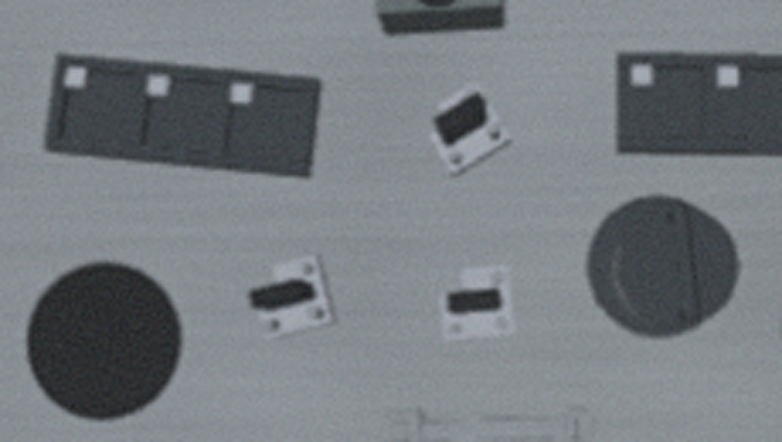

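The crop confirms that each carrier's notch faces up-left (+x +y) in the image. The carriers' yaws are roughly +12, 0 and +33 degrees. The left rack is yawed about -6 degrees, and the pot's bar runs roughly along x. Next I move to a survey pose.

```bash
python3 - <<'E'
from h import *
print(tool((480,300,340)))
E
```

```text
[-1.1648 -0.4318 -0.4654]
```

Call:
step_arm --pt "0 0 -0.2" --pt "-0.2 -0.08 -0.4" --pt "-0.4 -0.16 -0.465" --pt "-0.6 -0.25 -0.465" --pt "-0.8 -0.35 -0.465" --pt "-1.0 -0.43 -0.465" --pt "-1.0 -0.43 -0.465" --pt "-1.0 -0.43 -0.465" --pt "-1.0 -0.43 -0.465" --pt "-1.0 -0.43 -0.465" --turn '[0,-0.02,-0.04,-0.055,-0.055,-0.055,-0.055,-0.055,-0.055,-0.055]' --fingers -1

```text
time_s: 1.45
ee_pos: [432.9, 318.3, 340.3]
ee_rot: [180.0, -0.0, -180.0]
force: [-0.3, 0.4, 0.8]
gripper_width: 91.3
gripper_force: 0.0
```

```bash
python3 - <<'E'
from h import *
f=grab('wrist'); s=env.state(); print(s['ee_pos'],s['ee_rot'],s['time_s']); cv2.imwrite('pics/w1.png',f[0]); np.savez('w1.npz',*f)
print(tool((440,0,360)))
E
```

```text
[432.91917275 318.32647734 340.29460736] [ 1.79985107e+02 -7.21681550e-03 -1.79968641e+02] 1.5
[-0.023  -1.0611 -0.066 ]
```

View pics/w1.png

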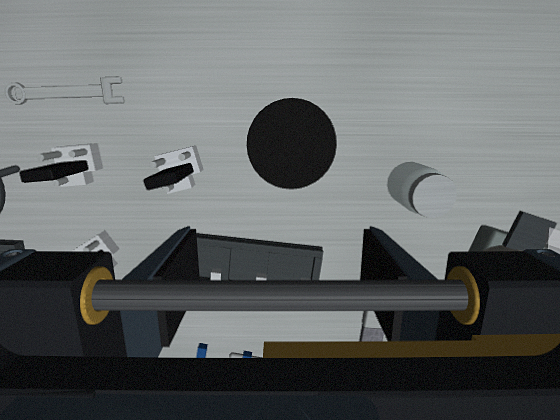

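The mat is at (291,143) and two carriers are at about (65,163) and (172,167). The gripper hides the lower half of the view, so only points on the tool's base side are visible. I move further out to view the carriers and pot.

Call:
step_arm --pt "-0.1 -0.17 0" --pt "-0.2 -0.35 0" --pt "-0.3 -0.55 0" --pt "-0.4 -0.75 0" --pt "-0.5 -0.95 0" --pt "-0.5 -1.0 0" --pt "-0.5 -1.0 0" --pt "-0.5 -1.0 0" --pt "-0.5 -1.0 0" --turn '[0,0,0,0,0,0,0,0,0]'

```text
time_s: 2.62
ee_pos: [583.0, 18.9, 340.5]
ee_rot: [180.0, 0.0, -179.9]
force: [0.3, 0.4, -0.3]
gripper_width: 91.0
gripper_force: 0.0
```

```bash
python3 - <<'E'
from h import *
f=np.load('w1.npz'); im,K,D,E=[f[k] for k in f.files]
m=(im.max(2)<60).astype(np.uint8); m[220:]=0
for c in cv2.findContours(m,0,cv2.CHAIN_APPROX_NONE)[0]:
    if cv2.contourArea(c)>3000:
        W=onz(c[:,0].astype(float),4,K,D,E); e=cv2.minEnclosingCircle(W[:,:2].astype(np.float32)); print('mat',e, W.mean(0))
f=grab('wrist'); s=env.state(); print(s['ee_pos'],s['ee_rot'],s['time_s']); cv2.imwrite('pics/w2.png',f[0]); np.savez('w2.npz',*f)
E
```

```text
mat ((401.2647399902344, 337.0189208984375), 69.54167175292969) [400.12242038 337.19687116   4.        ]
[583.056346    18.73348555 340.51367183] [ 1.79981645e+02  2.21445040e-02 -1.79949588e+02] 2.675
```

View pics/w2.png

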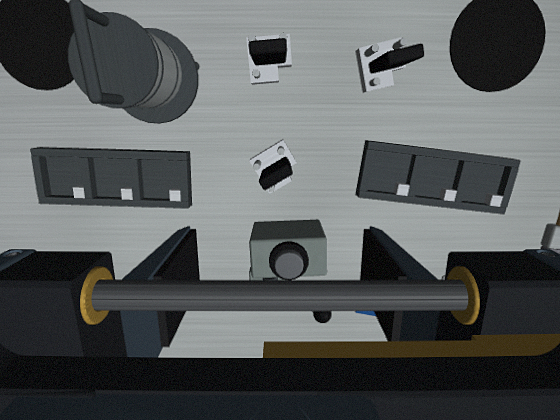

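Everything is in view here. The left rack's blocks are at (403,190), (450,196) and (496,201). The pot's bar runs from about (80,3) to (102,102), its lid is centred near (113,60), and the carriers are at (269,58), (392,62) and (273,168).

```bash
python3 - <<'E'
from h import *
f=np.load('w2.npz'); im,K,D,E=[f[k] for k in f.files]
print('cam',E[:3,3])
print('bar ends',onz([(80,3),(100,101)],206,K,D,E).round(1).tolist())
g=cv2.cvtColor(im,cv2.COLOR_BGR2GRAY)
m=(g<60).astype(np.uint8); m[222:]=0
n,l,st,ce=cv2.connectedComponentsWithStats(m)
for i in range(1,n):
    if 150<st[i,4]<1500:
        px=np.argwhere(l==i)[:,::-1].astype(float); print('dark',st[i],ce[i].round(1))
w=((g>205)).astype(np.uint8); n,l,st,ce=cv2.connectedComponentsWithStats(w)
for i in range(1,n):
    if st[i,4]>40: print('white',st[i],ce[i].round(1),onz(ce[i],22,K,D,E).round(1)[0])
# rack outline corners
c=np.array([(363,141),(519,159),(506,213),(358,196)],float); print(onz(c,22,K,D,E).round(1).tolist())
print('pot grip tool', tool((560,-142,340)))
big=cv2.resize(im[0:215,40:540],None,fx=1.6,fy=1.6,interpolation=cv2.INTER_CUBIC)
E
```

```text
cam [507.57332103  19.45467357 525.30398828]
bar ends [[412.3, -153.7, 206.0], [494.2, -146.8, 206.0]]
dark [117  39  42  71 186] [145.6  82.8]
dark [249  38  38  27 856] [268.  51.]
dark [369  41  55  32 893] [396.5  57.3]
dark [142  47  57  76 167] [184.4  91.4]
dark [356 140  94  57 311] [376.4 161. ]
dark [ 31 147 161  61 910] [ 98.6 169.6]
dark [400 152  24  36 175] [410.5 167.2]
dark [ 79 157  42  43 362] [ 94.9 180.8]
dark [259 157  33  33 618] [275.1 173. ]
dark [135 159  35  43 304] [145.7 183.1]
dark [451 160  22  35 214] [458.1 174.3]
dark [496 165  18  31 237] [503.8 179.7]
[[544.7, 144.8, 22.0], [570.7, 387.9, 22.0], [657.2, 383.2, 22.0], [629.4, 142.5, 22.0]]
pot grip tool [ 0.0773 -0.5357  0.0015]
```

```bash
python3 - <<'E'
from h import *
im,K,D,E=grab('top')
a=np.array([(688,202),(697,322)])/3.4+[140,170]; print(onz(a,206,K,D,E).round(1).tolist(), onz([(334,248)],158,K,D,E))
print(tool((453,-149,300)),env.state()['ee_pos'])
E
```

```text
[[497.5, -158.7, 206.0], [408.9, -162.3, 206.0]] [[ 453.56045875 -141.5164093   158.        ]]
[ 0.4341 -0.5582  0.1347] [583.11288529  18.53951385 340.49500722]
```

Call:
step_arm --pt "0 -0.2 0" --pt "0.05 -0.4 0" --pt "0.08 -0.56 0" --pt "0.08 -0.56 0" --pt "0.08 -0.56 0" --pt "0.08 -0.56 0" --pt "0.08 -0.56 0" --turn '[0,0,0,0,0,0,0]'

```text
time_s: 3.6
ee_pos: [559.4, -149.4, 340.3]
ee_rot: [180.0, 0.0, -180.0]
force: [1.0, -0.4, -0.5]
gripper_width: 91.1
gripper_force: 0.0
```

```bash
python3 - <<'E'
from h import *
f=grab('wrist'); s=env.state(); print(s['ee_pos'],s['ee_rot'],s['time_s']); np.savez('w3.npz',*f)
cv2.imwrite('pics/w3.png',cv2.resize(f[0][0:220,130:430],None,fx=2.6,fy=2.6))
E
```

```text
[ 559.4040327  -149.64780276  340.24825423] [ 1.79992054e+02  3.35505686e-03 -1.79975862e+02] 3.65
```

View pics/w3.png

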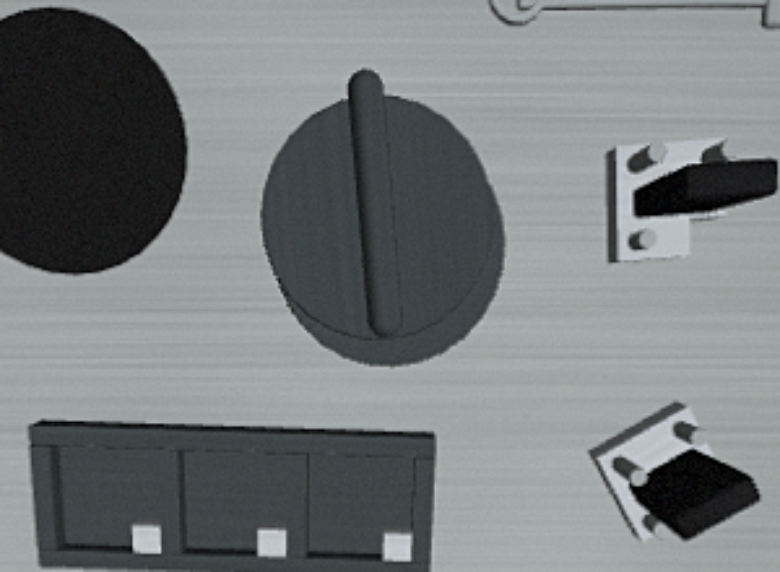

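The bar runs from (366,70) to (386,336) in the crop, and the lid circle is centred near (382,215).

```bash
python3 - <<'E'
from h import *
f=np.load('w3.npz'); im,K,D,E=[f[k] for k in f.files]
a=np.array([(366,72),(386,335)])/2.6+[130,0]; B=onz(a,207,K,D,E); print(B.round(1).tolist(),B.mean(0),np.degrees(np.arctan2(*(B[1]-B[0])[[1,0]])))
print(onz(np.array([(382,217)])/2.6+[130,0],158,K,D,E))
P=B.mean(0); print('above',tool((P[0],P[1],260)),'at',tool((P[0],P[1],198)))
E
```

```text
[[410.0, -156.3, 207.0], [496.3, -149.7, 207.0]] [ 453.15323626 -152.99621211  207.        ] 4.394789893914514
[[ 451.82570466 -151.38517379  158.        ]]
above [ 0.3542 -0.011   0.2675] at [ 0.3542 -0.0111  0.4741]
```

Call:
step_arm --pt "0.18 -0.005 0" --pt "0.354 -0.01 0.05" --pt "0.354 -0.01 0.2" --pt "0.354 -0.01 0.3" --pt "0.354 -0.01 0.4" --pt "0.354 -0.01 0.474" --pt "0.354 -0.01 0.474" --pt "0.354 -0.01 0.474" --turn '[-0.006,-0.012,-0.012,-0.012,-0.012,-0.012,-0.012,-0.012]'

```text
time_s: 4.65
ee_pos: [453.7, -153.6, 199.0]
ee_rot: [-180.0, 0.1, -175.7]
force: [-0.8, 0.2, -0.8]
gripper_width: 91.5
gripper_force: 0.0
```

Call:
step_arm --pt "0 0 0" --pt "0 0 0" --pt "0 0 0" --pt "0 0 0" --pt "0 0 0" --pt "0 0 0" --pt "0 0 0" --pt "0 0 0" --turn '[0,0,0,0,0,0,0,0]' --fingers 1 --force 40

```text
time_s: 5.65
ee_pos: [452.9, -153.5, 198.0]
ee_rot: [180.0, -0.0, -175.7]
force: [1.1, -0.1, -0.0]
gripper_width: 14.2
gripper_force: 0.0
```

Call:
step_arm --pt "0 0 0" --pt "0 0 0" --pt "0 0 -0.03" --pt "0 0 -0.07" --pt "0 0 -0.12" --pt "0 0 -0.18" --pt "0 0 -0.24" --pt "0 0 -0.24" --pt "0 0 -0.24" --turn '[0,0,0,0,0,0,0,0,0]'

```text
time_s: 6.78
ee_pos: [452.7, -153.4, 269.7]
ee_rot: [180.0, -0.0, -175.7]
force: [-0.2, -0.3, 0.3]
gripper_width: 0.6
gripper_force: 0.0
```

```bash
python3 - <<'E'
from h import *
print(env.state(), tool((401,337,300)))
E
```

```text
{'time_s': 6.775, 'qpos': array([-2.01028887e+01,  7.24983704e+00,  9.43844313e+01,  7.54000965e-03,
        7.84008666e+01, -1.14356929e+02]), 'qvel': array([ 0.01272133,  0.33489103,  0.74668316,  0.03675234, -0.02351834,
        0.01640013]), 'effort': array([ 3.83219085e-03, -3.18612850e+01, -2.45273906e+01, -6.32240460e-02,
        4.68191144e-02, -3.09119705e-04]), 'ee_pos': array([ 452.6775243 , -153.38837208,  269.73075906]), 'ee_rot': array([ 1.79978782e+02, -2.89620354e-02, -1.75747473e+02]), 'force': array([-0.19875386, -0.28506528,  0.26065266]), 'torque': array([ 0.03807427, -0.00053856, -0.00355773]), 'gripper_force': 0.0, 'gripper_width': 0.5948939237551808} [ 0.0506  1.6429 -0.1003]
```

The fingers shut completely, so they missed the bar. I look again.

Call:
step_arm --pt "-0.1 0 -0.1" --pt "-0.2 0 -0.2" --pt "-0.35 0 -0.24" --pt "-0.35 0 -0.24" --pt "-0.35 0 -0.24" --pt "-0.35 0 -0.24" --turn '[0,0,0,0,0,0]' --fingers -1

```text
time_s: 7.52
ee_pos: [556.5, -145.8, 341.6]
ee_rot: [180.0, -0.1, -175.8]
force: [0.1, 0.7, -0.3]
gripper_width: 57.7
gripper_force: 0.0
```

```bash
python3 - <<'E'
from h import *
f=grab('wrist'); s=env.state(); print(s['ee_pos'],s['ee_rot'],s['time_s']); np.savez('w4.npz',*f)
g=grab('top')
a=cv2.resize(f[0][0:220,130:430],None,fx=1.8,fy=1.8); b=cv2.resize(g[0][200:300,290:390],(396,396))
cv2.imwrite('pics/w4.png',np.hstack([a[:396],b])[:, :800] if a.shape[1]+396<=800 else np.hstack([a[:396,:404],b]))
E
```

```text
[ 556.5781124  -145.80956539  341.87126558] [ 1.79980757e+02 -4.70741356e-02 -1.75779850e+02] 7.575
```

View pics/w4.png

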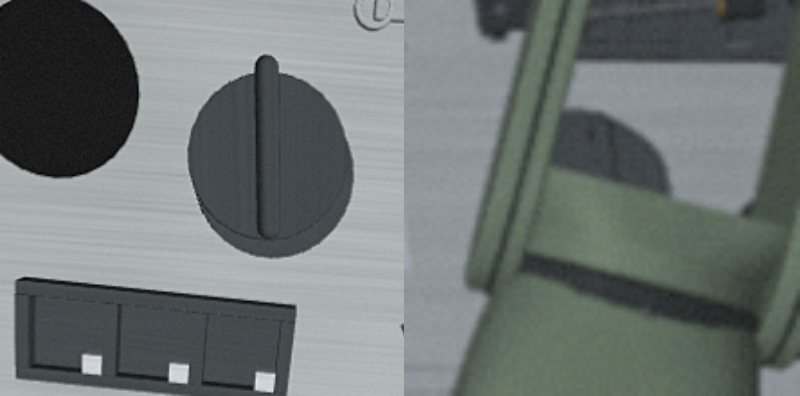

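The pot is untouched, with its bar at (266,62)-(270,235) in the left crop. I check the bar and lid heights by triangulating from several views.

```bash
python3 - <<'E'
from h import *
obs={'w2':[(80,4),(101,100)],'w3':np.array([(366,74),(386,333)])/2.6+[130,0],'w4':np.array([(266,60),(270,235)])/1.8+[130,0]}
R=[[],[]]
for k,v in obs.items():
    f=np.load(k+'.npz'); im,K,D,E=[f[j] for j in f.files]
    print(k,onz(v,206,K,D,E).round(1).tolist())
    o,d=ray(v,K,D,E)
    for i in (0,1): R[i].append((o,d[i]/np.linalg.norm(d[i])))
for r in R:
    A=sum(np.eye(3)-np.outer(d,d) for o,d in r); b=sum((np.eye(3)-np.outer(d,d))@o for o,d in r); print(np.linalg.solve(A,b))
f=np.load('w3.npz'); im,K,D,E=[f[j] for j in f.files]
for z in (98,128,158): print(z,onz(np.array([(380,95),(380,340),(262,215),(493,215)])/2.6+[130,0],z,K,D,E).round(1).tolist())
for nm,p in (('lowest body',(390,366)),): print(onz(np.array([p])/2.6+[130,0],60,K,D,E))
print(env.state()['effort'])
E
```

```text
w2 [[413.1, -153.8, 206.0], [493.3, -145.8, 206.0]]
w3 [[410.4, -156.3, 206.0], [495.6, -149.7, 206.0]]
w4 [[411.3, -157.2, 206.0], [494.9, -149.1, 206.0]]
[ 410.13082556 -156.95457064  200.20801852]
[ 494.6884948  -149.22875858  199.92016966]
98 [[394.2, -152.6, 98.0], [502.9, -152.9, 98.0], [445.6, -207.9, 98.0], [445.6, -99.9, 98.0]]
128 [[400.5, -152.3, 128.0], [501.6, -152.6, 128.0], [448.3, -203.8, 128.0], [448.3, -103.3, 128.0]]
158 [[406.8, -152.1, 158.0], [500.2, -152.3, 158.0], [451.0, -199.6, 158.0], [451.0, -106.8, 158.0]]
[[ 518.06662016 -147.98169682   60.        ]]
[ 4.55909839e-02 -3.99136448e+01 -2.48069841e+01 -5.78179280e-02
  5.69936272e-02 -7.10527547e-04]
```

```bash
python3 - <<'E'
from h import *
print(env.tips_ahead, [a for a in dir(env) if a[0]!='_'])
print(tool((453,-153,300)),tool((453,-153,195)))
E
```

```text
11.0 ['Unreachable', 'job_done', 'state', 'tips_ahead']
[0.3466 0.0016 0.1404] [0.3464 0.0015 0.4904]
```

Call:
step_arm --pt "0.18 0 0" --pt "0.346 0.002 0.05" --pt "0.346 0.002 0.2" --pt "0.346 0.002 0.3" --pt "0.346 0.002 0.4" --pt "0.346 0.002 0.49" --pt "0.346 0.002 0.49" --pt "0.346 0.002 0.49" --turn '[0,0,0,0,0,0,0,0]'

```text
time_s: 8.62
ee_pos: [454.6, -153.1, 196.2]
ee_rot: [-180.0, 0.1, -175.8]
force: [0.2, -0.3, 0.9]
gripper_width: 91.0
gripper_force: 0.0
```

Call:
step_arm --pt "0 0 0" --pt "0 0 0" --pt "0 0 0" --pt "0 0 0" --pt "0 0 0" --pt "0 0 0" --pt "0 0 0" --pt "0 0 0" --pt "0 0 0" --pt "0 0 0" --pt "0 0 0" --turn '[0,0,0,0,0,0,0,0,0,0,0]' --fingers 1 --force 40

```text
time_s: 10.0
ee_pos: [454.1, -153.2, 195.1]
ee_rot: [-180.0, 0.0, -175.7]
force: [-0.6, -2.1, 1.0]
gripper_width: 9.4
gripper_force: 37.3
```

The opening is 9.4 mm, less than the 12 mm bar, so only the tips are biting above the bar's middle. I open, go 13 mm lower and grip again.

Call:
step_arm --pt "0 0 0" --pt "0 0 0" --pt "0 0 0" --pt "0 0 0.02" --pt "0 0 0.043" --pt "0 0 0.043" --pt "0 0 0.043" --turn '[0,0,0,0,0,0,0]' --fingers -0.4

```text
time_s: 10.88
ee_pos: [454.1, -152.8, 182.0]
ee_rot: [180.0, -0.0, -175.7]
force: [-0.3, 0.2, -0.4]
gripper_width: 63.7
gripper_force: 0.0
```

Call:
step_arm --pt "0 0 0" --pt "0 0 0" --pt "0 0 0" --pt "0 0 0" --pt "0 0 0" --pt "0 0 0" --pt "0 0 0" --pt "0 0 0" --pt "0 0 0" --pt "0 0 0" --turn '[0,0,0,0,0,0,0,0,0,0]' --fingers 1 --force 40

```text
time_s: 12.12
ee_pos: [454.2, -153.0, 182.2]
ee_rot: [-180.0, 0.0, -175.8]
force: [-0.1, -1.5, 0.3]
gripper_width: 11.1
gripper_force: 40.0
```

Call:
step_arm --pt "0 0 -0.01" --pt "0 0 -0.02" --pt "0 0 -0.04" --pt "0 0 -0.06" --pt "0 0 -0.06" --turn '[0,0,0,0,0]'

```text
time_s: 12.75
ee_pos: [454.5, -152.9, 200.8]
ee_rot: [-180.0, 0.1, -175.8]
force: [0.6, -0.5, -4.4]
gripper_width: 11.0
gripper_force: 40.0
```

```bash
python3 - <<'E'
from h import *
print(env.state()['force'],tool((453,100,320)),tool((401,337,320)))
E
```

```text
[ 0.59065544 -0.47825996 -4.38566636] [-0.0579  0.841  -0.3976] [ 0.0564  1.6417 -0.3981]
```

Call:
step_arm --pt "0 0 -0.06" --pt "0 0 -0.14" --pt "0 0 -0.24" --pt "0 0 -0.3" --pt "0 0.05 -0.3" --pt "0 0.12 -0.3" --pt "0.01 0.22 -0.3" --pt "0.01 0.34 -0.3" --pt "0.02 0.48 -0.3" --pt "0.02 0.62 -0.3" --pt "0.03 0.76 -0.3" --pt "0.03 0.88 -0.3" --pt "0.03 0.96 -0.3" --pt "0.03 0.98 -0.3" --pt "0.03 0.98 -0.3" --turn '[0,0,0,0,0,0,0,0,0,0,0,0,0,0,0]'

```text
time_s: 14.62
ee_pos: [422.7, 139.6, 289.4]
ee_rot: [-180.0, -0.1, -175.7]
force: [-0.3, -0.3, -4.1]
gripper_width: 11.2
gripper_force: 40.0
```

Call:
step_arm --pt "0 0.05 0" --pt "0.01 0.12 0" --pt "0.01 0.22 0" --pt "0.02 0.34 0" --pt "0.02 0.46 0" --pt "0.027 0.56 0" --pt "0.027 0.63 0" --pt "0.027 0.66 0" --pt "0.027 0.66 0" --pt "0.027 0.66 0" --turn '[0,0,0,0,0,0,0,0,0,0]'

```text
time_s: 15.88
ee_pos: [400.7, 335.6, 290.2]
ee_rot: [-180.0, 0.0, -175.8]
force: [0.2, 0.3, -4.6]
gripper_width: 11.2
gripper_force: 40.0
```

```bash
python3 - <<'E'
from h import *
print(tool((401,337,150)),tool((401,337,126)),env.state()['gripper_width'])
f=grab('scene');g=grab('wrist')
cv2.imwrite('pics/s5.png',np.vstack([cv2.resize(f[0][150:350,200:560],(560,311)),g[0][:220]]))
E
```

```text
[-0.0012  0.0049  0.4674] [-0.0012  0.0049  0.5474] 11.237412161716126
```

View pics/s5.png

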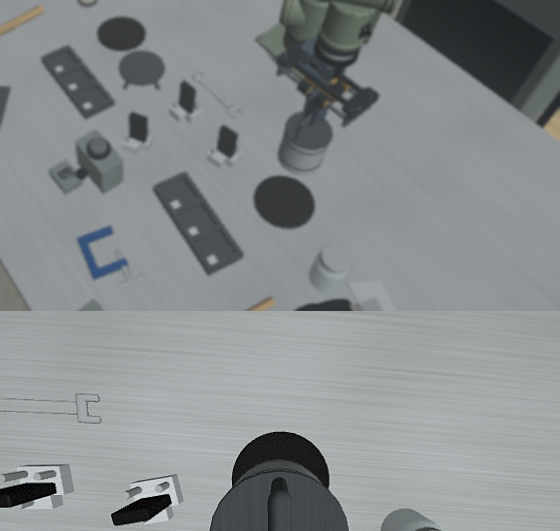

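The pot hangs upright from the gripper over the left mat, and the stand is empty. I lower it.

Call:
step_arm --pt "0 0.005 0.08" --pt "0 0.005 0.18" --pt "0 0.005 0.28" --pt "0 0.005 0.38" --pt "0 0.005 0.45" --pt "0 0.005 0.5" --pt "0 0.005 0.52" --pt "0 0.005 0.53" --pt "0 0.005 0.53" --turn '[0,0,0,0,0,0,0,0,0]'

```text
time_s: 17.1
ee_pos: [400.8, 338.3, 131.7]
ee_rot: [180.0, 0.1, -175.8]
force: [0.7, 0.1, -5.1]
gripper_width: 11.1
gripper_force: 40.0
```

Call:
step_arm --pt "0 0 0.006" --pt "0 0 0.012" --pt "0 0 0.018" --pt "0 0 0.018" --turn '[0,0,0,0]'

```text
time_s: 17.6
ee_pos: [400.6, 338.0, 126.1]
ee_rot: [180.0, 0.0, -175.7]
force: [-0.4, -0.9, -1.6]
gripper_width: 10.8
gripper_force: 40.0
```

Call:
step_arm --pt "0 0 0.003" --pt "0 0 0.004" --pt "0 0 0.004" --turn '[0,0,0]'

```text
time_s: 17.98
ee_pos: [400.9, 338.0, 126.0]
ee_rot: [180.0, 0.1, -175.7]
force: [-0.9, -3.7, 6.2]
gripper_width: 11.0
gripper_force: 40.0
```

Call:
step_arm --pt "0 0 0" --pt "0 0 0" --pt "0 0 0" --pt "0 0 0" --pt "0 0 0" --pt "0 0 0" --pt "0 0 0" --pt "0 0 0" --pt "0 0 -0.1" --pt "0 0 -0.3" --pt "0 0 -0.5" --pt "0 0 -0.68" --pt "0 0 -0.68" --turn '[0,0,0,0,0,0,0,0,0,0,0,0,0]' --fingers -1

```text
time_s: 19.6
ee_pos: [402.0, 339.3, 333.5]
ee_rot: [179.7, 0.5, -175.8]
force: [0.4, -0.3, -0.6]
gripper_width: 91.5
gripper_force: 0.0
```

```bash
python3 - <<'E'
from h import *
print(env.state()['ee_pos'],tool((620,170,330)))
E
```

```text
[402.03977647 339.27301656 333.4654653 ] [-0.6826 -0.6166  0.0137]
```

Call:
step_arm --pt "-0.1 -0.04 0" --pt "-0.26 -0.12 0" --pt "-0.44 -0.2 0" --pt "-0.6 -0.28 0" --pt "-0.78 -0.36 0" --pt "-0.94 -0.43 0" --pt "-0.96 -0.435 0" --pt "-0.96 -0.435 0" --pt "-0.96 -0.435 0" --pt "-0.96 -0.435 0" --turn '[0.012,0.012,0.012,0.012,0.012,0.012,0.012,0.012,0.012,0.012]'

```text
time_s: 20.85
ee_pos: [696.3, 230.0, 329.7]
ee_rot: [180.0, 0.1, -180.0]
force: [-1.1, 0.1, 0.4]
gripper_width: 91.4
gripper_force: 0.0
```

```bash
python3 - <<'E'
from h import *
f=grab('wrist'); s=env.state(); print(s['ee_pos'],s['ee_rot'],s['time_s']); np.savez('w6.npz',*f)
cv2.imwrite('pics/w6.png',cv2.resize(f[0][0:290,:],None,fx=1.42,fy=1.42,interpolation=cv2.INTER_CUBIC))
E
```

```text
[696.39131631 229.92504455 329.66731063] [1.79973858e+02 6.19366533e-02 1.79999358e+02] 20.9
```

View pics/w6.png

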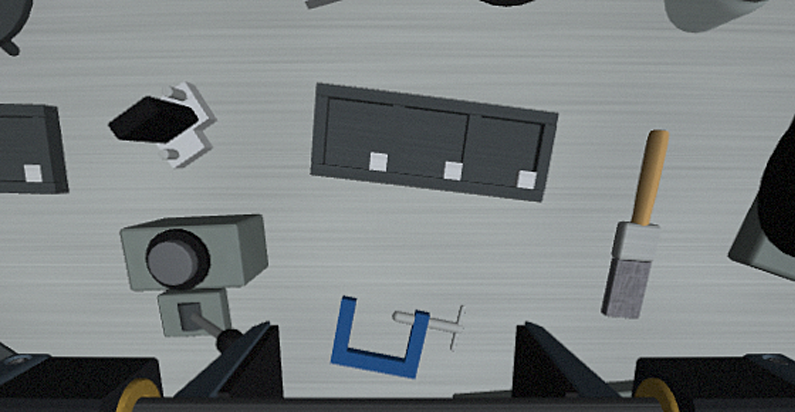

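The rack is clear here, with blocks at (378,161), (453,170) and (526,179) in the crop. The selector's ball is on the +y side, which confirms left.

```bash
python3 - <<'E'
from h import *
f=np.load('w6.npz'); im,K,D,E=[f[j] for j in f.files]
print('cam',E[:3,3])
g=cv2.cvtColor(im,cv2.COLOR_BGR2GRAY).astype(np.uint8)
C=[]
for p in [(378,161),(453,170),(526,179)]:
    u,v=np.array(p)/1.42; u,v=int(u),int(v); r=g[v-12:v+13,u-12:u+13]
    m=(r>130).astype(np.uint8); n,l,st,ce=cv2.connectedComponentsWithStats(m,connectivity=4); i=l[12,12]; 
    c=cv2.findContours((l==i).astype(np.uint8),0,1)[0][0][:,0]+[u-12,v-12]
    W=onz(c.astype(float),22,K,D,E)[:,:2]; rect=cv2.minAreaRect(W.astype(np.float32)); C.append(rect[0]); print(r.max(),st[i],ce[i]+[u-12,v-12],rect)
C=np.array(C); print(np.diff(C,axis=0))
o=np.array([(318,83),(558,113),(543,202),(311,174)])/1.42; W=onz(o,22,K,D,E)[:,:2]; print(W.round(1).tolist(),W.mean(0),np.linalg.norm(W-np.roll(W,-1,0),axis=1))
d=C[2]-C[0]; ay=np.arctan2(-d[0],d[1]); print('yaw',np.degrees(ay))
R=np.array([[np.cos(ay),-np.sin(ay)],[np.sin(ay),np.cos(ay)]])
for c in C: print('bay',c-R@[23.5,23.5])
E
```

```text
cam [620.6881442  230.66348891 514.40290203]
219 [  6   6  13  14 149] [265.95973154 113.53691275] ((618.7114868164062, 211.5832977294922), (16.922367095947266, 17.022737503051758), 83.06319427490234)
221 [  6   7  13  13 143] [318.72727273 119.88111888] ((627.5484008789062, 287.3514709472656), (16.956932067871094, 16.777023315429688), 83.54032897949219)
215 [  6   6  14  13 144] [370.53472222 126.10416667] ((636.1992797851562, 362.8131103515625), (17.331560134887695, 16.75653839111328), 84.44679260253906)
[[ 8.83691406 75.76817322]
 [ 8.65087891 75.4616394 ]]
[[545.1, 154.4], [572.3, 390.1], [659.1, 382.0], [631.0, 143.6]] [601.89390123 267.51716809] [237.24859739  87.17818259 240.01762788  86.65921012]
yaw -6.596226462295842
bay [592.66756342 190.93834546]
bay [601.50447748 266.70651868]
bay [610.15535639 342.16815808]
```

Call:
step_arm --pt "0.1 -0.12 0" --pt "0.2 -0.28 0" --pt "0.33 -0.44 0" --pt "0.45 -0.56 0" --pt "0.453 -0.567 0" --pt "0.453 -0.567 0" --pt "0.453 -0.567 0" --pt "0.453 -0.567 0" --turn '[0,0,0,0,0,0,0,0]'

```text
time_s: 21.9
ee_pos: [561.9, 60.1, 328.0]
ee_rot: [180.0, -0.0, 180.0]
force: [0.5, 0.2, -0.6]
gripper_width: 91.2
gripper_force: 0.0
```

```bash
python3 - <<'E'
from h import *
f=grab('wrist'); s=env.state(); print(s['ee_pos'],s['ee_rot'],s['time_s']); np.savez('w7.npz',*f); im,K,D,E=f
print('cam',E[:3,3])
cv2.imwrite('pics/w7.png',cv2.resize(im[30:235,140:460],None,fx=2.5,fy=2.5,interpolation=cv2.INTER_CUBIC))
E
```

```text
[561.82797233  60.05463021 327.99139262] [ 1.79992504e+02 -3.87141591e-02  1.79993395e+02] 21.95
cam [486.64397127  60.852793   512.85737774]
```

View pics/w7.png

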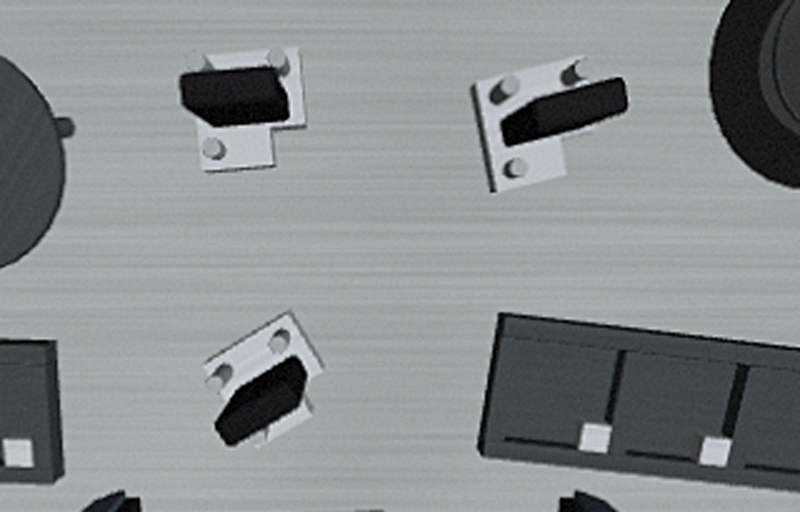

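Pixels in this crop: carrier A's foot has corners (299,48), (205,170) and (273,166), B's has (473,85), (492,190) and (565,175), and C's has (205,365), (290,312) and (260,445). The notches face +x +y on all three. I fit the bright foot tops on the z=24 plane.

```bash
cat > feet.py <<'E'
from h import *
def foot(F,uv,t=182):
    im,K,D,E=F; g=cv2.bilateralFilter(cv2.cvtColor(im,cv2.COLOR_BGR2GRAY),5,25,3)
    u,v=map(int,uv); m=np.zeros_like(g); m[max(v-38,0):v+38,max(u-38,0):u+38]=(g[max(v-38,0):v+38,max(u-38,0):u+38]>t)
    n,l,st,ce=cv2.connectedComponentsWithStats(m,connectivity=4)
    pts=np.vstack([np.argwhere(l==i)[:,::-1] for i in range(1,n) if st[i,4]>12]).astype(float)
    q=np.vstack([pts+d for d in ((.4,.4),(-.4,.4),(.4,-.4),(-.4,-.4))])
    W=onz(q,24,K,D,E)[:,:2]; r=cv2.minAreaRect(W.astype(np.float32)); return r,cv2.boxPoints(r).round(1).tolist(),len(pts)
E
python3 - <<'E'
from feet import *
f=np.load('w7.npz'); F=[f[j] for j in f.files]
g=cv2.cvtColor(F[0],cv2.COLOR_BGR2GRAY)
for p in [(245,105),(525,130),(265,380)]:
    uv=np.array(p)/2.5+[140,30]; u,v=map(int,uv); print(np.percentile(g[v-30:v+30,u-30:u+30],[5,25,50,75,85,90,95,99]))
    for t in (170,180,190,200): print(t,foot(F,uv,t))
E
```

```text
[  7.  84. 163. 170. 190. 193. 196. 205.]
170 (((429.99261474609375, 4.298397064208984), (61.38496398925781, 63.00642013549805), 4.973458290100098), [[396.70001220703125, 33.0], [402.1000061035156, -29.700000762939453], [463.29998779296875, -24.399999618530273], [457.79998779296875, 38.29999923706055]], 773)
180 (((430.347900390625, 5.2195587158203125), (60.07714080810547, 60.75712966918945), 4.703089237213135), [[397.8999938964844, 33.0], [402.8999938964844, -27.5], [462.79998779296875, -22.600000381469727], [457.79998779296875, 38.0]], 690)
190 (((431.71466064453125, 5.861505508422852), (57.009613037109375, 59.45130920410156), 4.699090480804443), [[400.8999938964844, 33.20000076293945], [405.70001220703125, -26.100000381469727], [462.6000061035156, -21.399999618530273], [457.70001220703125, 37.79999923706055]], 522)
200 (((431.64239501953125, 26.295177459716797), (8.070589065551758, 12.766471862792969), 89.86780548095703), [[425.20001220703125, 22.299999237060547], [438.0, 22.200000762939453], [438.0, 30.299999237060547], [425.29998779296875, 30.299999237060547]], 17)
[  9. 135. 16
[... 579 characters left out ...]
7205810546875), (57.708126068115234, 44.56922149658203), 13.572320938110352), [[406.8999938964844, 174.10000610351562], [417.29998779296875, 130.6999969482422], [473.3999938964844, 144.3000030517578], [463.0, 187.60000610351562]], 485)Traceback (most recent call last):
  File "<stdin>", line 6, in <module>
  File "feet.py", line 6, in foot
    pts=np.vstack([np.argwhere(l==i)[:,::-1] for i in range(1,n) if st[i,4]>12]).astype(float)
        ~~~~~~~~~^^^^^^^^^^^^^^^^^^^^^^^^^^^^^^^^^^^^^^^^^^^^^^^^^^^^^^^^^^^^^^^
    return _nx.concatenate(arrs, 0, dtype=dtype, casting=casting)
           ~~~~~~~~~~~~~~~^^^^^^^^^^^^^^^^^^^^^^^^^^^^^^^^^^^^^^^
ValueError: need at least one array to concatenate
```

```bash
python3 - <<'E'
from feet import *
f=np.load('w7.npz'); F=[f[j] for j in f.files]
for t in (170,175,180,185): print(t,foot(F,np.array((265,380))/2.5+[140,30],t)[:2])
print(tool((438,166.3,160)),tool((438,166.3,79)))
E
```

```text
170 (((593.2125244140625, -7.251483917236328), (70.17530822753906, 109.44761657714844), 21.6749324798584), [[540.4000244140625, 30.600000381469727], [580.7999877929688, -71.0999984741211], [646.0, -45.099998474121094], [605.5999755859375, 56.599998474121094]])
175 (((584.30419921875, 13.988998413085938), (61.47679901123047, 62.82416534423828), 30.910024642944336), [[541.7999877929688, 25.100000381469727], [574.0999755859375, -28.799999237060547], [626.7999877929688, 2.799999952316284], [594.5, 56.70000076293945]])
180 (((583.934814453125, 14.04085922241211), (60.750064849853516, 62.076416015625), 31.077199935913086), [[541.9000244140625, 24.899999618530273], [573.9000244140625, -28.200000762939453], [626.0, 3.0999999046325684], [593.9000244140625, 56.29999923706055]])
185 (((583.4876708984375, 14.078060150146484), (60.26921081542969, 60.82447052001953), 31.414684295654297), [[541.9000244140625, 24.299999237060547], [573.5999755859375, -27.600000381469727], [625.0999755859375, 3.799999952316284], [593.4000244140625, 55.70000076293945]])
[0.4124 0.354  0.5603] [0.4122 0.354  0.8303]
```

Call:
step_arm --pt "0.15 0.1 0.05" --pt "0.3 0.25 0.2" --pt "0.412 0.354 0.35" --pt "0.412 0.354 0.5" --pt "0.412 0.354 0.6" --pt "0.412 0.354 0.7" --pt "0.412 0.354 0.78" --pt "0.412 0.354 0.83" --pt "0.412 0.354 0.83" --pt "0.412 0.354 0.83" --turn '[-0.015,-0.03,-0.0375,-0.0375,-0.0375,-0.0375,-0.0375,-0.0375,-0.0375,-0.0375]'

```text
time_s: 23.2
ee_pos: [438.5, 166.1, 80.0]
ee_rot: [180.0, 0.1, -166.6]
force: [0.7, 0.3, 0.9]
gripper_width: 91.5
gripper_force: 0.0
```

Call:
step_arm --pt "0 0 0" --pt "0 0 0" --pt "0 0 0" --pt "0 0 0" --pt "0 0 0" --pt "0 0 0" --pt "0 0 0" --pt "0 0 0" --pt "0 0 0" --pt "0 0 0" --pt "0 0 0" --turn '[0,0,0,0,0,0,0,0,0,0,0]' --fingers 1 --force 40

```text
time_s: 24.58
ee_pos: [437.8, 165.6, 79.6]
ee_rot: [-180.0, 0.0, -166.6]
force: [-0.4, -0.3, 1.5]
gripper_width: 43.6
gripper_force: 40.0
```

The opening is 43.6 mm, so I gripped across the fin's width. The tool must turn a quarter, so I open, lift, turn by 0.25, lower and grip again.

Call:
step_arm --pt "0 0 0" --pt "0 0 0" --pt "0 0 0" --pt "0 0 0" --pt "0 0 0" --pt "0 0 -0.15" --pt "0 0 -0.2" --pt "0 0 -0.2" --pt "0 0 -0.2" --pt "0 0 -0.2" --pt "0 0 -0.2" --pt "0 0 -0.2" --pt "0 0 -0.2" --pt "0 0 -0.2" --pt "0 0 -0.2" --pt "0 0 -0.2" --turn '[0,0,0,0,0,0.03,0.06,0.09,0.12,0.15,0.18,0.21,0.24,0.25,0.25,0.25]' --fingers -1

```text
time_s: 26.58
ee_pos: [437.7, 165.6, 139.5]
ee_rot: [-180.0, -0.0, 103.5]
force: [-0.2, -0.0, -0.3]
gripper_width: 91.0
gripper_force: 0.0
```

```bash
python3 - <<'E'
from h import *
s=env.state(); print(s['ee_pos'],s['ee_rot'],s['qpos'],tool((438,166.3,79)))
f=grab('wrist'); np.savez('w8.npz',*f); cv2.imwrite('pics/w8.png',f[0])
E
```

```text
[437.73877317 165.632305   139.524634  ] [-1.79996102e+02 -3.02819216e-03  1.03490513e+02] [1.93152105e+01 1.17078194e+01 1.08469445e+02 3.94232723e-03
 5.98263064e+01 5.82271585e+00] [0.002  0.0014 0.2017]
```

View pics/w8.png

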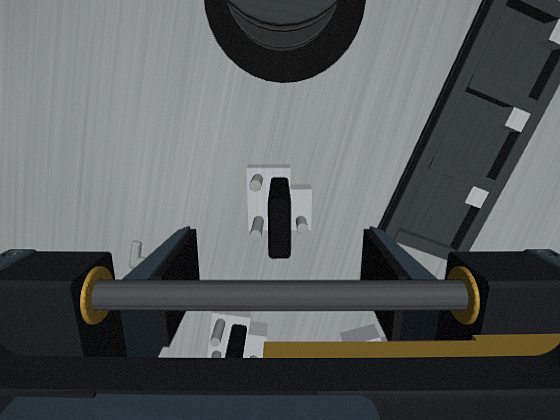

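The carrier sits centred between the open fingers at (280,215), with its fin parallel to the pads.

Call:
step_arm --pt "0 0 0.07" --pt "0 0 0.14" --pt "0 0 0.2" --pt "0 0 0.2" --pt "0 0 0.2" --turn '[0,0,0,0,0]'

```text
time_s: 27.25
ee_pos: [438.3, 165.9, 80.2]
ee_rot: [179.9, -0.0, 103.4]
force: [0.8, 0.5, 0.5]
gripper_width: 91.3
gripper_force: 0.0
```

Call:
step_arm --pt "0 0 0" --pt "0 0 0" --pt "0 0 0" --pt "0 0 0" --pt "0 0 0" --pt "0 0 0" --pt "0 0 0" --pt "0 0 0" --pt "0 0 0" --pt "0 0 0" --pt "0 0 0" --turn '[0,0,0,0,0,0,0,0,0,0,0]' --fingers 1 --force 40

```text
time_s: 28.62
ee_pos: [437.7, 165.7, 79.5]
ee_rot: [-180.0, -0.0, 103.4]
force: [-0.7, 1.5, -0.5]
gripper_width: 15.5
gripper_force: 40.0
```

Call:
step_arm --pt "0 0 -0.02" --pt "0 0 -0.08" --pt "0 0 -0.16" --pt "0 0 -0.25" --pt "0 0 -0.25" --turn '[0,0,0,0,0]'

```text
time_s: 29.25
ee_pos: [439.1, 166.1, 156.1]
ee_rot: [179.7, -0.0, 103.4]
force: [0.1, 0.0, -5.1]
gripper_width: 15.5
gripper_force: 40.0
```

```bash
python3 - <<'E'
from h import *
print(tool((610.2,342.2,150)),tool((610.2,342.2,87)))
E
```

```text
[0.4386 0.6909 0.0237] [0.4385 0.6899 0.2337]
```

Call:
step_arm --pt "0.04 0.06 0" --pt "0.1 0.16 0" --pt "0.18 0.28 0" --pt "0.26 0.41 0" --pt "0.34 0.54 0" --pt "0.41 0.65 0" --pt "0.438 0.69 0" --pt "0.438 0.69 0" --pt "0.438 0.69 0" --pt "0.438 0.69 0" --turn '[0.01,0.02,0.04,0.0556,0.0556,0.0556,0.0556,0.0556,0.0556,0.0556]'

```text
time_s: 30.5
ee_pos: [608.0, 340.7, 154.4]
ee_rot: [-180.0, 0.0, 83.4]
force: [-0.2, -0.1, -4.2]
gripper_width: 15.7
gripper_force: 40.0
```

```bash
python3 - <<'E'
from h import *
s=env.state(); print(s['ee_pos'],s['ee_rot'],tool((610.2,342.2,110)))
f=grab('wrist'); im,K,D,E=f; np.savez('w9.npz',*f)
g=cv2.cvtColor(im,cv2.COLOR_BGR2GRAY)
# held foot: expected top z ~ 24+ (tcp-79.5)
zt=24+s['ee_pos'][2]-79.6; c=proj([(s['ee_pos'][0],s['ee_pos'][1],zt)],K,D,E)[0]; print(c,zt)
w=(g>185).astype(np.uint8); n,l,st,ce=cv2.connectedComponentsWithStats(w)
for i in range(1,n):
    if st[i,4]>60 and ce[i][1]<290: print(st[i],ce[i].round(1),onz(ce[i],22,K,D,E).round(1)[0],onz(ce[i],zt,K,D,E).round(1)[0])
E
```

```text
[607.96580317 340.73601139 154.41318479] [-1.79959046e+02  3.24652201e-02  8.33910513e+01] [0.0058 0.0069 0.148 ]
[279.41017993 219.12949926] 98.81318479115731
[298 162  17  18 236] [306.4 170.5] [636.6 362.3  22. ] [631.9 375.4  98.8]
[ 240  181   53   60 1023] [260.6 200.8] [588.8 337.5  22. ] [595.6 356.7  98.8]
[293 206  27  36 511] [307.4 218.4] [633.1 314.   22. ] [629.2 338.9  98.8]
```

```bash
cat >> feet.py <<'E'
def held(F,s,dz=79.6,t=180):
    im,K,D,E=F; zt=24+s['ee_pos'][2]-dz; g=cv2.cvtColor(im,cv2.COLOR_BGR2GRAY)
    P=s['ee_pos']; a=np.radians(s['ee_rot'][2]+90); R=np.array([[np.cos(a),-np.sin(a)],[np.sin(a),np.cos(a)]])
    # sample in carrier axes (yaw = tool yaw - 90 +180): +x carrier
    a=np.radians(s['ee_rot'][2]-90); R=np.array([[np.cos(a),-np.sin(a)],[np.sin(a),np.cos(a)]])
    m=(g>t); m[245:]=0; px=np.argwhere(m)[:,::-1].astype(float)
    L=(onz(px,zt,K,D,E)[:,:2]-P[:2])@R
    L=L[(abs(L)<38).all(1)]
    return L
E
python3 - <<'E'
from feet import *
f=np.load('w9.npz'); F=[f[j] for j in f.files]; s=env.state()
im,K,D,E=F
L=held(F,s)
print(np.histogram(L[:,0],bins=np.arange(-38,39,2))); print(np.histogram(L[:,1],bins=np.arange(-38,39,2))[0])
u,v=279,205
big=cv2.resize(im[150:250,215:345],None,fx=5,fy=5,interpolation=cv2.INTER_CUBIC); cv2.imwrite('pics/w9.png',big)
a=np.radians(s['ee_rot'][2]-90); R=np.array([[np.cos(a),-np.sin(a)],[np.sin(a),np.cos(a)]])
c=np.array([(-30,-30),(-30,30),(10,30),(10,10),(30,10),(30,-30)])@R.T+s['ee_pos'][:2]
print(((proj(np.c_[c,np.full(6,98.8)],K,D,E)-[215,150])*5).round())
E
```

```text
(array([  0,   0,   0,   0, 133, 114,  82,  56,  66,  57,  79, 116, 124,
       113,  43,  35,  32,  22,  31,  33,  23,  30,  35,  40,  41,  68,
        75,  83,  66,  84,  91,  80,  80,  81,   0,   0,   9,   0]), array([-38, -36, -34, -32, -30, -28, -26, -24, -22, -20, -18, -16, -14,
       -12, -10,  -8,  -6,  -4,  -2,   0,   2,   4,   6,   8,  10,  12,
        14,  16,  18,  20,  22,  24,  26,  28,  30,  32,  34,  36,  38]))
[  0   0   0   0   0   0   0   0   0   0   8  15  29  25  35  66  83 144
  96 150 125 127 135  82  40  24  38  27  48  72  83 145 159 106  25  50
  34  51]
[[132. 527.]
 [119. 151.]
 [391. 150.]
 [389. 281.]
 [522. 281.]
 [514. 527.]]
```

View pics/w9.png

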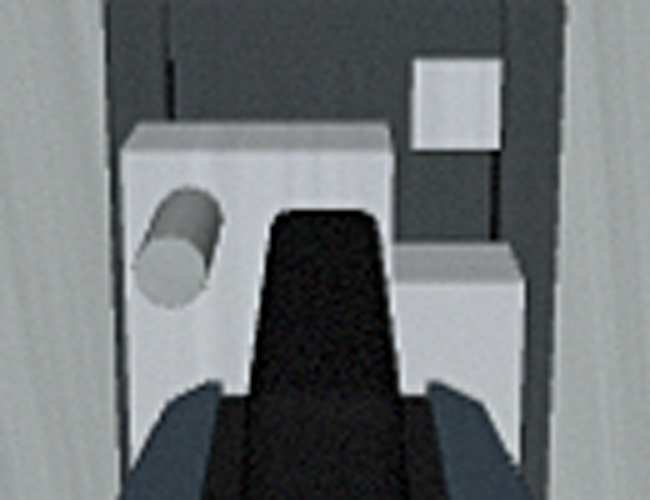

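The held foot's corners match the prediction to within a pixel ((121,150), (391,151), (390,280) and (523,281)), and the notch faces the block at (457,104). I insert it.

Call:
step_arm --pt "0.006 0.007 0.02" --pt "0.006 0.007 0.07" --pt "0.006 0.007 0.12" --pt "0.006 0.007 0.15" --pt "0.006 0.007 0.165" --pt "0.006 0.007 0.175" --pt "0.006 0.007 0.185" --pt "0.006 0.007 0.195" --turn '[0,0,0,0,0,0,0,0]'

```text
time_s: 31.55
ee_pos: [611.1, 343.2, 96.3]
ee_rot: [180.0, -0.0, 83.4]
force: [0.3, -1.0, -3.3]
gripper_width: 15.7
gripper_force: 40.0
```

Call:
step_arm --pt "0 0 0.008" --pt "0 0 0.016" --pt "0 0 0.024" --pt "0 0 0.032" --pt "0 0 0.034" --turn '[0,0,0,0,0]'

```text
time_s: 32.17
ee_pos: [610.8, 343.0, 85.6]
ee_rot: [-180.0, 0.0, 83.4]
force: [0.2, -0.1, -3.9]
gripper_width: 15.4
gripper_force: 40.0
```

Call:
step_arm --pt "0 0 0" --pt "0 0 0" --pt "0 0 0" --pt "0 0 0" --pt "0 0 0" --pt "0 0 -0.1" --pt "0 0 -0.25" --pt "0 0 -0.4" --pt "0 0 -0.4" --pt "0 0 -0.4" --turn '[0,0,0,0,0,0,0,0,0,0]' --fingers -1

```text
time_s: 33.42
ee_pos: [610.5, 342.8, 205.2]
ee_rot: [-179.9, 0.0, 83.4]
force: [-0.4, -0.0, 0.3]
gripper_width: 91.2
gripper_force: 0.0
```

```bash
python3 - <<'E'
from h import *
print(tool((430.2,5,210)))
E
```

```text
[-1.1876 -0.4678 -0.0149]
```

Call:
step_arm --pt "-0.15 -0.06 0" --pt "-0.35 -0.14 0" --pt "-0.55 -0.22 0" --pt "-0.75 -0.3 0" --pt "-0.95 -0.38 0" --pt "-1.0 -0.4 0" --pt "-1.0 -0.4 0" --pt "-1.0 -0.4 0" --pt "-1.0 -0.4 0" --turn '[-0.01,-0.02,-0.0314,-0.0314,-0.0314,-0.0314,-0.0314,-0.0314,-0.0314]'

```text
time_s: 34.55
ee_pos: [457.7, 59.7, 205.3]
ee_rot: [-180.0, -0.0, 94.8]
force: [0.1, -0.4, 0.2]
gripper_width: 91.1
gripper_force: 0.0
```

```bash
python3 - <<'E'
from feet import *
s=env.state(); print(s['ee_pos'],s['ee_rot'])
F=grab('wrist'); im,K,D,E=F; print(E[:3,3]); c=proj([(430,5,40),(430,166,40),(584,14,40)],K,D,E); print(c)
cv2.imwrite('pics/w10.png',im)
for p in c:
  if 0<p[1]<240 and 0<p[0]<560:
    for t in (175,180,185): print(t,foot(F,p,t)[:2])
print(tool((430.2,5,160)),tool((430.2,5,79.5)))
E
```

```text
[457.68073878  59.66899105 205.27838507] [-1.79951594e+02 -1.68532263e-02  9.47887144e+01]
[451.6788992  135.64431381 390.11571391]
[[250.76481784 233.95136557]
 [260.49059742  82.16134384]
 [387.60728103 237.05341148]]
175 (((426.0135498046875, 7.438650131225586), (28.81873893737793, 51.44908905029297), 5.346811771392822), [[409.29998779296875, 31.700000762939453], [414.1000061035156, -19.5], [442.79998779296875, -16.799999237060547], [438.0, 34.400001525878906]])Traceback (most recent call last):
  File "<stdin>", line 7, in <module>
  File "feet.py", line 6, in foot
    pts=np.vstack([np.argwhere(l==i)[:,::-1] for i in range(1,n) if st[i,4]>12]).astype(float)
        ~~~~~~~~~^^^^^^^^^^^^^^^^^^^^^^^^^^^^^^^^^^^^^^^^^^^^^^^^^^^^^^^^^^^^^^^
    return _nx.concatenate(arrs, 0, dtype=dtype, casting=casting)
           ~~~~~~~~~~~~~~~^^^^^^^^^^^^^^^^^^^^^^^^^^^^^^^^^^^^^^^
ValueError: need at least one array to concatenate
```

Call:
step_arm --pt "-0.1 -0.06 0" --pt "-0.174 -0.107 0.05" --pt "-0.174 -0.107 0.15" --pt "-0.174 -0.107 0.25" --pt "-0.174 -0.107 0.34" --pt "-0.174 -0.107 0.4" --pt "-0.174 -0.107 0.419" --pt "-0.174 -0.107 0.419" --pt "-0.174 -0.107 0.419" --turn '[0,0,0,0,0,0,0,0,0]'

```text
time_s: 35.72
ee_pos: [430.4, 4.3, 80.8]
ee_rot: [179.9, 0.0, 94.7]
force: [0.3, -0.6, -0.4]
gripper_width: 91.4
gripper_force: 0.0
```

Call:
step_arm --pt "0 0 0" --pt "0 0 0" --pt "0 0 0" --pt "0 0 0" --pt "0 0 0" --pt "0 0 0" --pt "0 0 0" --pt "0 0 0" --pt "0 0 0" --pt "0 0 0" --pt "0 0 0" --turn '[0,0,0,0,0,0,0,0,0,0,0]' --fingers 1 --force 40

```text
time_s: 37.1
ee_pos: [429.7, 4.2, 80.1]
ee_rot: [180.0, -0.0, 94.7]
force: [1.0, -0.3, -1.9]
gripper_width: 15.6
gripper_force: 40.0
```

Call:
step_arm --pt "0 0 -0.02" --pt "0 0 -0.08" --pt "0 0 -0.16" --pt "0 0 -0.25" --pt "0 0 -0.25" --turn '[0,0,0,0,0]'

```text
time_s: 37.72
ee_pos: [430.8, 4.2, 156.6]
ee_rot: [179.8, 0.0, 94.7]
force: [0.7, -1.1, -4.0]
gripper_width: 15.6
gripper_force: 40.0
```

```bash
python3 - <<'E'
from h import *
print(tool((601.5,266.7,155)))
E
```

```text
[0.8254 0.6392 0.0077]
```

Call:
step_arm --pt "0.06 0.05 0" --pt "0.16 0.12 0" --pt "0.29 0.22 0" --pt "0.43 0.33 0" --pt "0.57 0.44 0" --pt "0.7 0.54 0" --pt "0.8 0.62 0" --pt "0.825 0.64 0" --pt "0.825 0.64 0" --pt "0.825 0.64 0" --pt "0.825 0.64 0" --turn '[0.01,0.02,0.0314,0.0314,0.0314,0.0314,0.0314,0.0314,0.0314,0.0314,0.0314]'

```text
time_s: 39.1
ee_pos: [600.1, 265.6, 155.3]
ee_rot: [-180.0, 0.0, 83.4]
force: [0.1, -0.8, -2.9]
gripper_width: 15.5
gripper_force: 40.0
```

```bash
cat > chk.py <<'E'
from feet import *
import sys
s=env.state(); print(s['ee_pos'],s['ee_rot'])
F=grab('wrist'); im,K,D,E=F; a=np.radians(s['ee_rot'][2]-90); R=np.array([[np.cos(a),-np.sin(a)],[np.sin(a),np.cos(a)]])
zt=24+s['ee_pos'][2]-float(sys.argv[2])
c=np.array([(-30,30),(10,30),(10,10),(30,10)])@R.T+s['ee_pos'][:2]
pr=proj(np.c_[c,np.full(4,zt)],K,D,E); print(((pr-[215,150])*5).round().tolist())
g=cv2.cvtColor(im,cv2.COLOR_BGR2GRAY)
# lateral edges of the held foot 8 mm below its far top edges (along carrier y), sampled in carrier coordinates
def prof(p0,p1,n=81):
    t=np.linspace(0,1,n)[:,None]; P=(np.array(p0)*(1-t)+np.array(p1)*t); W=np.c_[P@R.T+s['ee_pos'][:2],np.full(n,zt)]
    q=proj(W,K,D,E).astype(np.float32); v=cv2.remap(g,q[:,0].reshape(-1,1),q[:,1].reshape(-1,1),cv2.INTER_LINEAR)[:,0].astype(float)
    v=cv2.GaussianBlur(v.reshape(-1,1),(1,5),0)[:,0]; d=np.diff(v); i=np.argmax(abs(d)); return (P[i]+P[i+1])/2,d[i].round()
print('y edge, want 30:',prof((-5,22),(-5,38)),prof((5,22),(5,38)),'notch y, want 10:',prof((20,2),(20,18)))
print('x edges want -30',prof((-38,22),(-22,22)),'10:',prof((4,22),(18,22)))
u=proj([(float(sys.argv[3])+0,float(sys.argv[4]),22)],K,D,E)[0]; print('block px',u)
m=(g>165).astype(np.uint8); n,l,st,ce=cv2.connectedComponentsWithStats(m,connectivity=4)
for i in range(1,n):
    if 80<st[i,4]<500 and np.hypot(*(ce[i]-u))<15:
        cc=cv2.findContours((l==i).astype(np.uint8),0,1)[0][0][:,0].astype(float); r=cv2.minAreaRect(onz(cc,22,K,D,E)[:,:2].astype(np.float32)); print('block',r,'bay',np.array(r[0])-R@[23.5,23.5])
cv2.imwrite(sys.argv[1],cv2.resize(im[150:250,215:345],None,fx=5,fy=5))
E
python3 chk.py pics/w11.png 80.1 627.5 287.3; python3 -c "
from h import *
print(tool((601.5,266.7,155)))"
```

```text
[600.08602429 265.55131278 155.31143546] [-1.79981997e+02  1.76087569e-02  8.33598912e+01]
[[119.0, 151.0], [389.0, 151.0], [388.0, 281.0], [521.0, 281.0]]
y edge, want 30: (array([-5. , 22.3]), np.float64(26.0)) (array([ 5. , 22.3]), np.float64(31.0)) notch y, want 10: (array([20. , 16.9]), np.float64(-16.0))
x edges want -30 (array([-29.7,  22. ]), np.float64(32.0)) 10: (array([10.5625, 22.    ]), np.float64(-26.0))
block px [304.92839063 170.36048845]
block ((627.5546875, 286.61602783203125), (15.819110870361328, 15.587488174438477), 84.10770416259766) bay [601.49495995 265.99102844]
[0.0038 0.0038 0.0016]
```

```bash
sed -i 's/^print(.y edge.*/print("y:")\nfor x in (-13,-11,9):\n    t=np.linspace(22,42,41); W=np.c_[np.c_[np.full(41,x),t]@R.T+s["ee_pos"][:2],np.full(41,zt)]; q=proj(W,K,D,E).astype(np.float32); print(x,cv2.remap(g,q[:,0].reshape(-1,1),q[:,1].reshape(-1,1),1)[:,0].tolist())\nfor x in (18,24):\n    t=np.linspace(0,20,41); W=np.c_[np.c_[np.full(41,x),t]@R.T+s["ee_pos"][:2],np.full(41,zt)]; q=proj(W,K,D,E).astype(np.float32); print(x,cv2.remap(g,q[:,0].reshape(-1,1),q[:,1].reshape(-1,1),1)[:,0].tolist())/' chk.py
python3 chk.py pics/w11.png 80.1 627.5 287.3
```

```text
[600.23560191 265.69291308 155.48665924] [1.79999200e+02 3.74738581e-03 8.33629028e+01]
[[118.0, 151.0], [389.0, 151.0], [388.0, 282.0], [521.0, 281.0]]
y:
-13 [192, 189, 190, 191, 192, 192, 192, 191, 192, 194, 192, 190, 189, 190, 190, 189, 192, 190, 183, 159, 146, 141, 143, 144, 146, 150, 129, 101, 74, 67, 66, 68, 68, 69, 71, 70, 70, 69, 68, 67, 68]
-11 [195, 196, 197, 197, 195, 196, 197, 195, 195, 195, 196, 195, 194, 195, 196, 197, 197, 194, 186, 163, 151, 146, 149, 149, 150, 155, 133, 103, 76, 68, 68, 71, 69, 67, 67, 69, 70, 70, 69, 69, 69]
9 [204, 201, 199, 197, 198, 198, 198, 198, 198, 198, 197, 199, 200, 198, 198, 199, 200, 196, 187, 164, 152, 148, 150, 151, 153, 157, 133, 103, 75, 69, 68, 66, 69, 70, 68, 68, 69, 69, 69, 69, 68]
18 [190, 193, 193, 190, 191, 192, 193, 193, 194, 192, 192, 194, 193, 193, 193, 192, 192, 193, 193, 192, 195, 191, 180, 163, 151, 144, 144, 146, 148, 147, 147, 150, 153, 151, 113, 84, 63, 67, 69, 70, 71]
24 [191, 192, 192, 190, 191, 191, 191, 191, 192, 193, 192, 190, 192, 193, 193, 193, 194, 192, 191, 191, 195, 191, 180, 163, 151, 146, 144, 144, 147, 147, 147, 148, 153, 155, 107, 67, 34, 44, 47, 47, 44]
x edges want -30 (array([-29.7,  22. ]), np.float64(32.0)) 10: (array([10.5625, 22.    ]), np.float64(-26.0))
block px [304.72919695 170.52567198]
block ((627.3062744140625, 286.80682373046875), (15.618362426757812, 16.569482803344727), 83.34346008300781) bay [601.24763099 266.18045461]
```

Call:
step_arm --pt "-0.001 0.004 0.02" --pt "-0.001 0.004 0.07" --pt "-0.001 0.004 0.12" --pt "-0.001 0.004 0.15" --pt "-0.001 0.004 0.165" --pt "-0.001 0.004 0.175" --pt "-0.001 0.004 0.185" --pt "-0.001 0.004 0.195" --turn '[0,0,0,0,0,0,0,0]'

```text
time_s: 40.2
ee_pos: [601.9, 266.3, 96.8]
ee_rot: [180.0, -0.0, 83.4]
force: [0.4, -0.0, -3.4]
gripper_width: 15.6
gripper_force: 40.0
```

Call:
step_arm --pt "0 0 0.008" --pt "0 0 0.016" --pt "0 0 0.024" --pt "0 0 0.032" --pt "0 0 0.036" --turn '[0,0,0,0,0]'

```text
time_s: 40.83
ee_pos: [601.8, 266.2, 86.1]
ee_rot: [180.0, -0.0, 83.4]
force: [-0.0, 0.3, 1.1]
gripper_width: 15.5
gripper_force: 40.0
```

Call:
step_arm --pt "0 0 0" --pt "0 0 0" --pt "0 0 0" --pt "0 0 0" --pt "0 0 0" --pt "0 0 -0.1" --pt "0 0 -0.25" --pt "0 0 -0.4" --pt "0 0 -0.4" --turn '[0,0,0,0,0,0,0,0,0]' --fingers -1

```text
time_s: 41.95
ee_pos: [603.9, 267.1, 210.6]
ee_rot: [179.5, -0.3, 83.4]
force: [0.5, -0.3, 0.6]
gripper_width: 91.3
gripper_force: 0.0
```

Call:
step_arm --pt "-0.15 0 0" --pt "-0.35 0 0" --pt "-0.55 0 0" --pt "-0.7 0 0" --pt "-0.75 0 0" --pt "-0.75 0 0" --pt "-0.75 0 0" --pt "-0.75 0 0" --turn '[-0.02,-0.045,-0.07,-0.09,-0.105,-0.105,-0.105,-0.105]'

```text
time_s: 42.95
ee_pos: [575.9, 43.7, 205.5]
ee_rot: [-180.0, -0.0, 121.2]
force: [0.0, -0.8, 0.7]
gripper_width: 91.4
gripper_force: 0.0
```

```bash
python3 - <<'E'
from feet import *
s=env.state(); print(s['ee_pos'],s['ee_rot'])
F=grab('wrist'); im,K,D,E=F; np.savez('w12.npz',*F); print(E[:3,3]); p=proj([(584,14,40)],K,D,E)[0]; print(p)
for t in (160,170,180):
    try: print(t,foot(F,p,t))
    except Exception as e: print(t,'none')
cv2.imwrite('pics/w12.png',cv2.resize(im[100:300,150:420],None,fx=2.9,fy=2.9,interpolation=cv2.INTER_CUBIC))
print(tool((584,14.1,200)))
E
```

```text
[575.93988785  43.69253279 205.49844334] [-1.79988563e+02 -2.84172382e-02  1.21248092e+02]
[536.97848133 108.9551323  390.35111011]
[271.35065345 214.48781727]
160 (((584.2410278320312, 12.588836669921875), (60.896732330322266, 63.329444885253906), 31.189905166625977), [[541.7999877929688, 23.899999618530273], [574.5999755859375, -30.299999237060547], [626.7000122070312, 1.2999999523162842], [593.9000244140625, 55.400001525878906]], 1229)
170 (((583.4671630859375, 13.385440826416016), (59.011775970458984, 59.75611114501953), 28.948381423950195), [[543.2000122070312, 25.200000762939453], [572.0999755859375, -27.0], [623.7000122070312, 1.5], [594.7999877929688, 53.79999923706055]], 1022)
180 (((584.4987182617188, 9.585105895996094), (21.491546630859375, 47.92631912231445), 31.19967269897461), [[562.9000244140625, 24.5], [587.7000122070312, -16.5], [606.0999755859375, -5.300000190734863], [581.2999877929688, 35.599998474121094]], 54)
[-0.0981 -0.0281  0.0186]
```

View pics/w12.png

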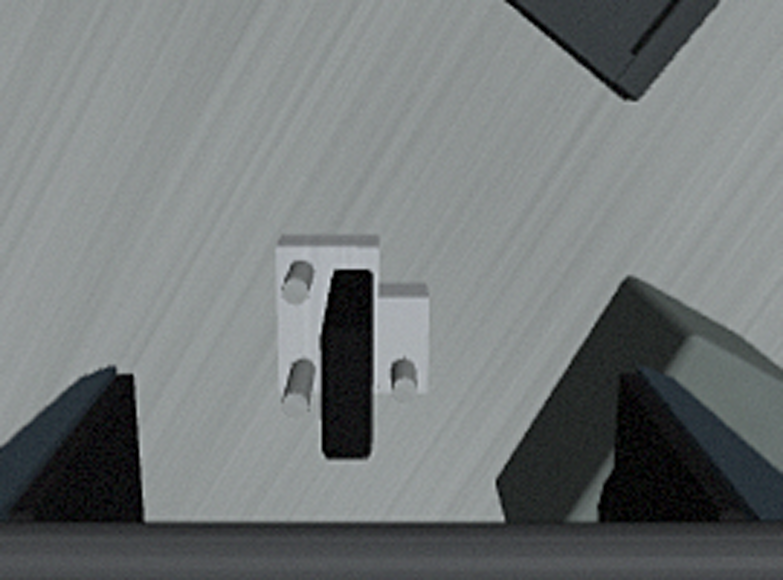

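Carrier C is still in place, aligned with the tool. Its +y edge runs from (277,247) to (379,247) in the crop. The button box on the right is clear of the fingers at this height.

```bash
python3 - <<'E'
from h import *
f=np.load('w12.npz'); im,K,D,E=[f[j] for j in f.files]
W=onz(np.array([(277,247),(379,247),(379,297),(430,297)])/2.9+[150,100],24,K,D,E)[:,:2]; d=W[1]-W[0]; print(W,np.degrees(np.arctan2(d[1],d[0])),np.linalg.norm(d))
a=np.radians(31.2);R=np.array([[np.cos(a),-np.sin(a)],[np.sin(a),np.cos(a)]])
P=[w-R@o for w,o in zip(W,[(-30,30),(10,30),(10,10),(30,10)])]; print(P,np.mean(P,0)); c=np.mean(P,0)
print(tool((*c,79.6)))
E
```

```text
[[543.55335479  24.20387357]
 [577.47092422  44.73895271]
 [587.89316653  27.56962263]
 [605.08836612  37.98521031]] 31.19242173705674 39.64960266399744
[array([584.75509288,  14.08375604]), array([584.4580919 ,  13.89775481]), array([584.51979402,  13.83570993]), array([584.6077084 ,  13.89075742])] [584.5851718   13.92699455]
[-0.0997 -0.0267  0.4199]
```

Call:
step_arm --pt "-0.1 -0.027 0" --pt "-0.1 -0.027 0.1" --pt "-0.1 -0.027 0.2" --pt "-0.1 -0.027 0.3" --pt "-0.1 -0.027 0.37" --pt "-0.1 -0.027 0.41" --pt "-0.1 -0.027 0.42" --pt "-0.1 -0.027 0.42" --turn '[0,0,0,0,0,0,0,0]'

```text
time_s: 44.0
ee_pos: [585.1, 13.0, 80.4]
ee_rot: [179.9, 0.0, 121.2]
force: [0.7, 0.1, -0.4]
gripper_width: 91.0
gripper_force: 0.0
```

Call:
step_arm --pt "0 0 0" --pt "0 0 0" --pt "0 0 0" --pt "0 0 0" --pt "0 0 0" --pt "0 0 0" --pt "0 0 0" --pt "0 0 0" --pt "0 0 0" --pt "0 0 0" --pt "0 0 0" --turn '[0,0,0,0,0,0,0,0,0,0,0]' --fingers 1 --force 40

```text
time_s: 45.38
ee_pos: [584.4, 12.8, 79.7]
ee_rot: [-180.0, -0.0, 121.2]
force: [-1.3, 0.5, -0.2]
gripper_width: 16.0
gripper_force: 40.0
```

Call:
step_arm --pt "0 0 -0.02" --pt "0 0 -0.08" --pt "0 0 -0.16" --pt "0 0 -0.25" --pt "0 0 -0.25" --turn '[0,0,0,0,0]'

```text
time_s: 46.0
ee_pos: [586.1, 12.9, 156.9]
ee_rot: [179.7, 0.1, 121.2]
force: [-0.0, 0.8, -4.0]
gripper_width: 15.5
gripper_force: 40.0
```

```bash
python3 - <<'E'
from h import *
print(tool((592.7,190.9,155)))
E
```

```text
[0.4962 0.3262 0.0064]
```

Call:
step_arm --pt "0.05 0.03 0" --pt "0.12 0.08 0" --pt "0.22 0.14 0" --pt "0.33 0.21 0" --pt "0.43 0.28 0" --pt "0.49 0.32 0" --pt "0.496 0.326 0" --pt "0.496 0.326 0" --pt "0.496 0.326 0" --pt "0.496 0.326 0" --turn '[0.01,0.03,0.055,0.08,0.1,0.105,0.105,0.105,0.105,0.105]'

```text
time_s: 47.25
ee_pos: [591.1, 189.9, 154.8]
ee_rot: [-180.0, 0.0, 83.4]
force: [-0.3, 0.4, -3.1]
gripper_width: 15.6
gripper_force: 40.0
```

```bash
python3 chk.py pics/w13.png 79.7 618.7 211.5; python3 -c "
from h import *
print(tool((592.7,190.9,155)))"
```

```text
[591.10183483 189.86855678 154.8330217 ] [-1.79995296e+02  6.61799058e-03  8.33562433e+01]
[[118.0, 152.0], [389.0, 151.0], [388.0, 282.0], [521.0, 282.0]]
y:
-13 [185, 185, 186, 188, 187, 186, 184, 187, 188, 187, 187, 187, 186, 187, 186, 185, 188, 190, 191, 177, 161, 146, 139, 138, 140, 141, 137, 126, 94, 73, 61, 64, 66, 67, 66, 66, 65, 65, 65, 65, 66]
-11 [190, 190, 190, 189, 190, 190, 190, 188, 189, 192, 190, 189, 190, 189, 188, 188, 189, 191, 193, 182, 165, 146, 141, 140, 143, 146, 143, 131, 95, 73, 63, 64, 66, 68, 67, 67, 68, 67, 67, 66, 65]
9 [197, 196, 197, 198, 196, 196, 196, 197, 197, 196, 195, 195, 195, 197, 197, 196, 195, 196, 197, 185, 169, 151, 142, 132, 124, 125, 112, 94, 75, 68, 66, 65, 66, 67, 65, 66, 68, 69, 65, 63, 64]
18 [187, 186, 186, 186, 186, 185, 186, 187, 188, 187, 186, 185, 185, 185, 185, 186, 187, 187, 187, 187, 185, 186, 191, 173, 153, 142, 139, 141, 142, 143, 143, 142, 143, 144, 132, 110, 78, 69, 66, 67, 67]
24 [190, 187, 183, 183, 185, 188, 187, 186, 186, 187, 186, 185, 186, 187, 186, 186, 185, 185, 186, 186, 187, 188, 192, 174, 153, 142, 140, 142, 143, 144, 144, 143, 145, 149, 129, 102, 66, 49, 42, 45, 47]
x edges want -30 (array([-30.3,  22. ]), np.float64(30.0)) 10: (array([ 9.8625, 22.    ]), np.float64(-29.0))
block px [305.13149441 170.56082507]
block ((618.6277465820312, 211.51190185546875), (16.75713539123535, 15.564504623413086), 84.10445404052734) bay [592.56670595 190.88856165]
[ 0.0035  0.0048 -0.0003]
```

Call:
step_arm --pt "-0.002 0.004 0.02" --pt "-0.002 0.004 0.07" --pt "-0.002 0.004 0.12" --pt "-0.002 0.004 0.15" --pt "-0.002 0.004 0.165" --pt "-0.002 0.004 0.175" --pt "-0.002 0.004 0.185" --pt "-0.002 0.004 0.195" --turn '[0,0,0,0,0,0,0,0]'

```text
time_s: 48.3
ee_pos: [592.4, 190.1, 96.5]
ee_rot: [180.0, -0.0, 83.4]
force: [0.3, -0.9, -2.2]
gripper_width: 16.0
gripper_force: 40.0
```

Call:
step_arm --pt "0 0 0.008" --pt "0 0 0.016" --pt "0 0 0.024" --pt "0 0 0.032" --pt "0 0 0.036" --turn '[0,0,0,0,0]'

```text
time_s: 48.92
ee_pos: [592.1, 190.0, 85.7]
ee_rot: [-180.0, -0.0, 83.4]
force: [-1.7, -0.2, 2.2]
gripper_width: 15.7
gripper_force: 40.0
```

Call:
step_arm --pt "0 0 0" --pt "0 0 0" --pt "0 0 0" --pt "0 0 0" --pt "0 0 0" --pt "0 0 -0.1" --pt "0 0 -0.25" --pt "0 0 -0.4" --pt "-0.15 0.04 -0.5" --pt "-0.3 0.08 -0.6" --pt "-0.45 0.1 -0.7" --pt "-0.55 0.1 -0.8" --pt "-0.55 0.1 -0.8" --pt "-0.55 0.1 -0.8" --pt "-0.55 0.1 -0.8" --turn '[0,0,0,0,0,0,0,0,0,0,0,0,0,0,0]' --fingers -1

```text
time_s: 50.8
ee_pos: [602.6, 23.8, 323.9]
ee_rot: [-179.8, -0.0, 83.5]
force: [-0.7, -0.0, 0.1]
gripper_width: 91.2
gripper_force: 0.0
```

```bash
python3 - <<'E'
from h import *
s=env.state(); print(s['ee_pos'],s['ee_rot'])
F=grab('wrist'); np.savez('w14.npz',*F); cv2.imwrite('pics/w14.png',cv2.resize(F[0],None,fx=1.42,fy=1.42,interpolation=cv2.INTER_CUBIC))
E
```

```text
[602.55412568  23.83413826 323.8896027 ] [-1.79827353e+02 -3.43214720e-03  8.34958809e+01]
```

View pics/w14.png

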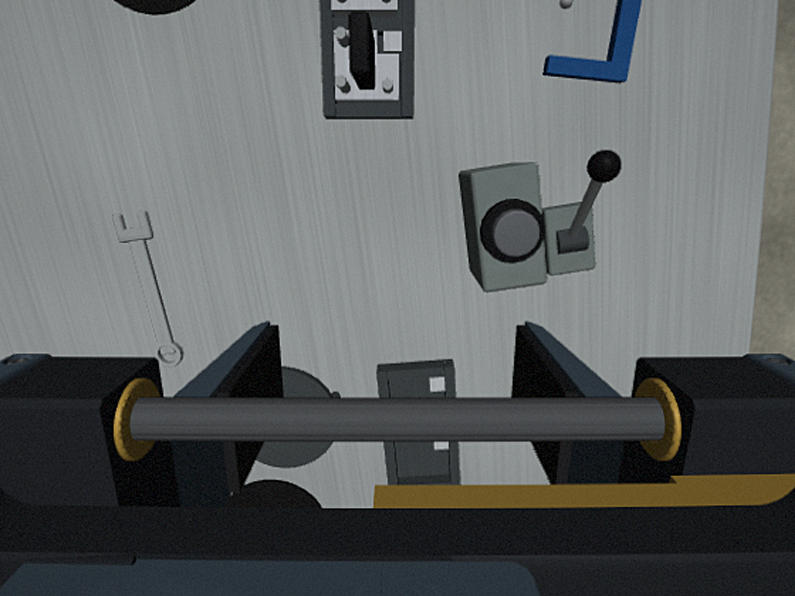

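Bay 0's carrier sits flush in the rack with the bright block filling its notch, at (365,55). The button cap is at (516,231), the lever is untouched, and its ball is at (603,166).

```bash
python3 - <<'E'
from h import *
f=np.load('w14.npz'); im,K,D,E=[f[j] for j in f.files]
p=np.array([(516,231)])/1.42
for z in (94,98,104): print(z,onz(p,z,K,D,E)[0])
f=np.load('w6.npz'); i2,K2,D2,E2=[f[j] for j in f.files]; p2=np.array([(175,259)])/1.42
for z in (94,98,104): print('w6',z,onz(p2,z,K2,D2,E2)[0])
P=(onz(p,98,K,D,E)[0]+onz(p2,98,K2,D2,E2)[0])/2; print(P,tool((P[0],P[1],200)))
# check other carriers at bays from top camera
im,K,D,E=grab('top')
E
```

```text
94 [708.73602246  30.81593358  94.        ]
98 [707.80109086  31.47893636  98.        ]
104 [706.39869346  32.47344053 104.        ]
w6 94 [704.34829409  28.04648887  94.        ]
w6 98 [703.55229435  29.97432523  98.        ]
w6 104 [702.35829475  32.86607977 104.        ]
[705.67669261  30.72663079  98.        ] [0.0619 0.3396 0.4126]
```

Call:
step_arm --pt "0.03 0.15 0" --pt "0.062 0.34 0.1" --pt "0.062 0.34 0.25" --pt "0.062 0.34 0.4" --pt "0.062 0.34 0.5" --pt "0.062 0.34 0.58" --pt "0.062 0.34 0.64" --pt "0.062 0.34 0.66" --pt "0.062 0.34 0.66" --pt "0.062 0.34 0.66" --pt "0.062 0.34 0.66" --turn '[0,0,0,0,0,0,0,0,0,0,0]' --fingers 1 --force 20

```text
time_s: 52.28
ee_pos: [707.1, 29.5, 128.6]
ee_rot: [179.9, -0.0, 83.4]
force: [-0.0, 0.2, 0.0]
gripper_width: 0.6
gripper_force: 0.0
```

Call:
step_arm --pt "0 0 0.01" --pt "0 0 0.02" --pt "0 0 0.03" --pt "0 0 0.04" --pt "0 0 0.05" --pt "0 0 0.055" --pt "0 0 0.055" --turn '[0,0,0,0,0,0,0]'

```text
time_s: 53.15
ee_pos: [706.5, 29.5, 110.9]
ee_rot: [-180.0, -0.0, 83.4]
force: [0.7, 0.3, -0.6]
gripper_width: 0.3
gripper_force: 0.0
```

Nothing has touched yet. I go on in small steps and watch the force.

Call:
step_arm --pt "0 0 0.01" --pt "0 0 0.02" --pt "0 0 0.025" --pt "0 0 0.025" --turn '[0,0,0,0]'

```text
time_s: 53.65
ee_pos: [706.4, 29.5, 103.3]
ee_rot: [-180.0, -0.0, 83.4]
force: [0.0, -0.4, -0.3]
gripper_width: 0.2
gripper_force: 0.0
```

Call:
step_arm --pt "0 0 0.008" --pt "0 0 0.016" --pt "0 0 0.02" --pt "0 0 0.02" --turn '[0,0,0,0]'

```text
time_s: 54.15
ee_pos: [706.7, 29.4, 97.9]
ee_rot: [180.0, -0.0, 83.4]
force: [-0.3, -0.5, 2.9]
gripper_width: 0.4
gripper_force: 1.4
```

Call:
step_arm --pt "0 0 0.005" --pt "0 0 0.01" --pt "0 0 0.012" --pt "0 0 0.012" --turn '[0,0,0,0]'

```text
time_s: 54.65
ee_pos: [706.8, 29.5, 94.2]
ee_rot: [180.0, -0.0, 83.4]
force: [0.6, -0.6, 4.5]
gripper_width: 0.8
gripper_force: 2.2
```

Contact started near TCP z = 99. I press on to the end stop.

Call:
step_arm --pt "0 0 0.006" --pt "0 0 0.012" --pt "0 0 0.014" --pt "0 0 0.014" --turn '[0,0,0,0]'

```text
time_s: 55.15
ee_pos: [706.9, 29.5, 92.9]
ee_rot: [179.9, -0.0, 83.4]
force: [-3.3, -0.5, 15.8]
gripper_width: 0.4
gripper_force: 7.9
```

Call:
step_arm --pt "0 0 -0.02" --pt "0 0 -0.1" --pt "0 0 -0.3" --pt "0 0 -0.5" --pt "0 0 -0.7" --pt "-0.2 -0.2 -0.75" --pt "-0.4 -0.4 -0.75" --pt "-0.5 -0.5 -0.75" --pt "-0.5 -0.5 -0.75" --pt "-0.5 -0.5 -0.75" --pt "-0.5 -0.5 -0.75" --turn '[0,0,0,0,0,0,0,0,0,0,0]'

```text
time_s: 56.52
ee_pos: [540.9, -101.9, 314.0]
ee_rot: [-180.0, -0.0, 83.4]
force: [0.1, 0.3, 0.2]
gripper_width: 0.6
gripper_force: 0.0
```

```bash
python3 - <<'E'
from h import *
im,K,D,E=grab('top'); g=cv2.cvtColor(im,cv2.COLOR_BGR2GRAY)
print(env.state()['ee_pos'])
for n,(x,y) in dict(bay0=(592.6,190.9),bay1=(601.5,266.7),bay2=(610.2,342.1)).items():
    a=np.radians(-6.6);R=np.array([[np.cos(a),-np.sin(a)],[np.sin(a),np.cos(a)]])
    xs=np.mgrid[-45:46:1,-45:46:1].reshape(2,-1).T; W=np.c_[xs@R.T+[x,y],np.full(len(xs),30.)]
    q=proj(W,K,D,E).astype(np.float32); v=cv2.remap(g,q[:,:1].copy(),q[:,1:].copy(),1)[:,0]
    b=xs[(v>150)&(abs(xs)<36).all(1)]; f=xs[v<40]; print(n,'bright x',np.percentile(b[:,0],[1,99]),'y',np.percentile(b[:,1],[1,99]),len(b))
m=(g<75).astype(np.uint8)
print('pot+mat px patch', proj([(401,337,4),(401,338,102),(401,338,150)],K,D,E).round(1).tolist())
mm=g[225:320,125:215]; c=[c for c in cv2.findContours((mm<90).astype(np.uint8),0,1)[0] if cv2.contourArea(c)>500]
print([ (cv2.boundingRect(k),cv2.minEnclosingCircle(k)) for k in c])
cv2.imwrite('pics/top15.png',im)
E
```

```text
[ 541.08092356 -101.74202196  313.96749318]
bay0 bright x [-27.06  29.06] y [-29.  27.] 1195
bay1 bright x [-29.  29.] y [-28.  27.] 1269
bay2 bright x [-26.  30.] y [-28.  26.] 1296
pot+mat px patch [[169.2, 270.4], [159.2, 270.3], [153.8, 270.2]]
[((20, 22, 48, 46), ((43.406978607177734, 44.33720779418945), 24.082324981689453))]
```

All three bays hold a seated foot and the pot stands on the mat. The arm touches nothing, so I hand in.

```bash
python3 -c "
from workcell import env
print(env.job_done())"
```

```text
the job is handed in; nothing more can be done
None
```

I handed the job in at about 57 s on the robot's clock, with no verdict returned: the selector leans left, the pot is on the left mat, all three carriers sit home in the left rack, and the ready button was pressed right down and let go.

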